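# Sort leftover paint tins by weight

### The job

Sort the leftover paint tins on the cardboard: they all look alike, but some are full and some are empty, so lift each one to feel which it is. Pull the drawer out, stand every full tin upright in it and put every empty tin into the black tote. Once all the full ones are in, slide the drawer gently home, without slamming it, until you feel it stop; leave the brush, the putty knife and the jar where they are.

Things in the scene. Friction and masses are not known exactly. Their poses are not given: they have to be found in the camera images.
- cabinet: Black plastic desktop drawer unit, fixed to the bench, 320 wide, 300 deep, 135 high (a low lip round the back of its top reaches 144), one drawer. Origin on the bench at the middle of its front face's foot; its x axis points into the unit (away from the front), y along the front, z up. At the right, turned so that the front looks left and partly to the robot.
- drawer (a joint): How far the drawer is out, m: 0 is home against its stop, 0.18 is fully out; it slides straight along the unit's -x. Starts shut or a little ajar (under 0.03). Runs with about 1.5 N of friction and stays where it is left.
- drawer_handle (a point): Middle of the drawer's bar handle, which moves with the drawer: a level aluminium bar parallel to the front, 130 long, 10 thick (along the pull), 12 high, its middle 108 above the bench, 40 in front of the front panel's outer face; it is held by two stubs 55 either side of the middle. The front panel is 14 thick and lies before the unit's front face when shut, 6 to 122 above the bench.
- drawer_floor (a point): Point on the drawer's inner floor (14 above the bench), moves with the drawer, axes as the cabinet's: midway across, 90 behind the front panel's inner face. With the drawer fully out it lies 90 in front of the unit's front face. Inside the drawer is 280 wide, 250 front to back (180 of it uncovered when fully out), side walls 86 high; a standing tin passes under the unit's top.
- tote: Open black plastic tote for the empties, fixed, 280 (its x) by 200 (its y) by 90 high, walls and floor 5 thick, with a rolled rim 8 wider all round. Origin under the centre of its floor, on the bench. Stands at the left.
- cardboard: Flat sheet of brown cardboard on which the tins stand, fixed, 330 by 220, 4 thick; origin at the centre of its underside.
- tin_a: Closed round steel paint tin with a blank white paper band, 64 diameter, 78 high; origin at the centre of its base, z up through the lid. All tins look the same and the names tell nothing: full ones weigh 0.32 to 0.44 kg, empty ones 0.05 to 0.10 kg. May be absent.
- tin_b: Closed round steel paint tin with a blank white paper band, 64 diameter, 78 high; origin at the centre of its base, z up through the lid. All tins look the same and the names tell nothing: full ones weigh 0.32 to 0.44 kg, empty ones 0.05 to 0.10 kg. May be absent.
- tin_c: Closed round steel paint tin with a blank white paper band, 64 diameter, 78 high; origin at the centre of its base, z up through the lid. All tins look the same and the names tell nothing: full ones weigh 0.32 to 0.44 kg, empty ones 0.05 to 0.10 kg. May be absent.
- tin_d: Closed round steel paint tin with a blank white paper band, 64 diameter, 78 high; origin at the centre of its base, z up through the lid. All tins look the same and the names tell nothing: full ones weigh 0.32 to 0.44 kg, empty ones 0.05 to 0.10 kg. May be absent.
- tin_e: Closed round steel paint tin with a blank white paper band, 64 diameter, 78 high; origin at the centre of its base, z up through the lid. All tins look the same and the names tell nothing: full ones weigh 0.32 to 0.44 kg, empty ones 0.05 to 0.10 kg. May be absent.
- tin_f: Closed round steel paint tin with a blank white paper band, 64 diameter, 78 high; origin at the centre of its base, z up through the lid. All tins look the same and the names tell nothing: full ones weigh 0.32 to 0.44 kg, empty ones 0.05 to 0.10 kg. May be absent.
- brush: Paint brush lying on the bench beyond the tins; not part of the job.
- jar: Glass jar with a steel lid, 68 diameter, 120 high; not part of the job.
- knife: Putty knife with a wide blade, lying on the bench beyond the tins, near the tote; not part of the job. (A big closed paint can, 166 diameter, 185 high, also stands there, beyond the tote's far end; it is fixed.)

How it is judged:
On the way, in this order (a step that is already met when the one before it is completed fails the run):
1. the drawer is pulled out, more than 12 cm (value of joint drawer above 0.12 m), for 0.2 s.
2. every full tin stands upright on the floor of the drawer (told by the weight with which it rests, over 2.4 N) (((x of tin_a in the frame of drawer_floor between -0.075 and 0.15 m and y of tin_a in the frame of drawer_floor between -0.125 and 0.125 m and z of tin_a in the frame of drawer_floor between -0.006 and 0.012 m and angle between tin_a's own z axis and vertical below 0.12 rad and contact force between tin_a and cabinet above 2.4 N) or contact force between tin_a and anything else below 2.4 N) and ((x of tin_b in the frame of drawer_floor between -0.075 and 0.15 m and y of tin_b in the frame of drawer_floor between -0.125 and 0.125 m and z of tin_b in the frame of drawer_floor between -0.006 and 0.012 m and angle between tin_b's own z axis and vertical below 0.12 rad and contact force between tin_b and cabinet above 2.4 N) or contact force between tin_b and anything else below 2.4 N) and ((x of tin_c in the frame of drawer_floor between -0.075 and 0.15 m and y of tin_c in the frame of drawer_floor between -0.125 and 0.125 m and z of tin_c in the frame of drawer_floor between -0.006 and 0.012 m and angle between tin_c's own z axis and vertical below 0.12 rad and contact force between tin_c and cabinet above 2.4 N) or contact force between tin_c and anything else below 2.4 N) and ((x of tin_d in the frame of drawer_floor between -0.075 and 0.15 m and y of tin_d in the frame of drawer_floor between -0.125 and 0.125 m and z of tin_d in the frame of drawer_floor between -0.006 and 0.012 m and angle between tin_d's own z axis and vertical below 0.12 rad and contact force between tin_d and cabinet above 2.4 N) or contact force between tin_d and anything else below 2.4 N) and ((x of tin_e in the frame of drawer_floor between -0.075 and 0.15 m and y of tin_e in the frame of drawer_floor between -0.125 and 0.125 m and z of tin_e in the frame of drawer_floor between -0.006 and 0.012 m and angle between tin_e's own z axis and vertical below 0.12 rad and contact force between tin_e and cabinet above 2.4 N) or contact force between tin_e and anything else below 2.4 N) and ((x of tin_f in the frame of drawer_floor between -0.075 and 0.15 m and y of tin_f in the frame of drawer_floor between -0.125 and 0.125 m and z of tin_f in the frame of drawer_floor between -0.006 and 0.012 m and angle between tin_f's own z axis and vertical below 0.12 rad and contact force between tin_f and cabinet above 2.4 N) or contact force between tin_f and anything else below 2.4 N)), for 0.3 s.
3. the drawer is home against its stop (value of joint drawer below 0.005 m), for 0.2 s.
At the end, for the whole second after the job is handed in: The drawer is home against its stop (within 5 mm); every full tin stands upright (within 7 degrees) on the drawer's floor; every empty tin is inside the tote, standing or lying, its base below the rim; the tins are at rest (((x of tin_a in the frame of drawer_floor between -0.075 and 0.15 m and y of tin_a in the frame of drawer_floor between -0.125 and 0.125 m and z of tin_a in the frame of drawer_floor between -0.006 and 0.012 m and angle between tin_a's own z axis and vertical below 0.12 rad and contact force between tin_a and cabinet above 2.4 N) or (x of tin_a in the frame of tote between -0.136 and 0.136 m and y of tin_a in the frame of tote between -0.096 and 0.096 m and z of tin_a in the frame of tote between -0.005 and 0.085 m and contact force between tin_a and tote below 2.4 N)) and ((x of tin_b in the frame of drawer_floor between -0.075 and 0.15 m and y of tin_b in the frame of drawer_floor between -0.125 and 0.125 m and z of tin_b in the frame of drawer_floor between -0.006 and 0.012 m and angle between tin_b's own z axis and vertical below 0.12 rad and contact force between tin_b and cabinet above 2.4 N) or (x of tin_b in the frame of tote between -0.136 and 0.136 m and y of tin_b in the frame of tote between -0.096 and 0.096 m and z of tin_b in the frame of tote between -0.005 and 0.085 m and contact force between tin_b and tote below 2.4 N)) and ((x of tin_c in the frame of drawer_floor between -0.075 and 0.15 m and y of tin_c in the frame of drawer_floor between -0.125 and 0.125 m and z of tin_c in the frame of drawer_floor between -0.006 and 0.012 m and angle between tin_c's own z axis and vertical below 0.12 rad and contact force between tin_c and cabinet above 2.4 N) or (x of tin_c in the frame of tote between -0.136 and 0.136 m and y of tin_c in the frame of tote between -0.096 and 0.096 m and z of tin_c in the frame of tote between -0.005 and 0.085 m and contact force between tin_c and tote below 2.4 N)) and ((x of tin_d in the frame of drawer_floor between -0.075 and 0.15 m and y of tin_d in the frame of drawer_floor between -0.125 and 0.125 m and z of tin_d in the frame of drawer_floor between -0.006 and 0.012 m and angle between tin_d's own z axis and vertical below 0.12 rad and contact force between tin_d and cabinet above 2.4 N) or (x of tin_d in the frame of tote between -0.136 and 0.136 m and y of tin_d in the frame of tote between -0.096 and 0.096 m and z of tin_d in the frame of tote between -0.005 and 0.085 m and contact force between tin_d and tote below 2.4 N)) and ((x of tin_e in the frame of drawer_floor between -0.075 and 0.15 m and y of tin_e in the frame of drawer_floor between -0.125 and 0.125 m and z of tin_e in the frame of drawer_floor between -0.006 and 0.012 m and angle between tin_e's own z axis and vertical below 0.12 rad and contact force between tin_e and cabinet above 2.4 N) or (x of tin_e in the frame of tote between -0.136 and 0.136 m and y of tin_e in the frame of tote between -0.096 and 0.096 m and z of tin_e in the frame of tote between -0.005 and 0.085 m and contact force between tin_e and tote below 2.4 N)) and ((x of tin_f in the frame of drawer_floor between -0.075 and 0.15 m and y of tin_f in the frame of drawer_floor between -0.125 and 0.125 m and z of tin_f in the frame of drawer_floor between -0.006 and 0.012 m and angle between tin_f's own z axis and vertical below 0.12 rad and contact force between tin_f and cabinet above 2.4 N) or (x of tin_f in the frame of tote between -0.136 and 0.136 m and y of tin_f in the frame of tote between -0.096 and 0.096 m and z of tin_f in the frame of tote between -0.005 and 0.085 m and contact force between tin_f and tote below 2.4 N)) and value of joint drawer below 0.005 m and linear speed of each of tin_a, tin_b, tin_c, tin_d, tin_e, tin_f below 0.03 m/s); the robot touches nothing.
It fails at once if the drawer is slammed (closes faster than 0.4 m/s) (velocity of joint drawer below -0.4 m/s).
It fails at once if the brush is moved by more than 6 cm (distance of brush from where it was at the start of the episode above 0.06 m).
It fails at once if the jar is moved by more than 6 cm (distance of jar from where it was at the start of the episode above 0.06 m).
It fails at once if the putty knife is moved by more than 6 cm (distance of knife from where it was at the start of the episode above 0.06 m).
Of tin_a, tin_b, tin_c, tin_d, tin_e, tin_f only 4 to 6 are there at a start; the rules pass over those that are not, and their reading is None.
At some moment in a run one of tin_a, tin_b, tin_c, tin_d, tin_e, tin_f may be knocked a few centimetres aside while the robot is not near it.
It also fails if it takes over 210 s, if anything falls off the work surface, if the arm or the gripper's body presses on something with over 40 N, if the wrist force passes 120 N, or if a joint passes its speed limit or range.

### The arm

A 6-joint arm with a two-finger parallel gripper is mounted at the origin on the work surface. World frame = base frame: x ahead of the robot, y to its left, z up, the work surface at z = 0. Lengths are in m, angles in rad, forces in N, time in s.
With the tool pointing down it reaches from about 0.35 to 0.975 m from the base axis. Payload 4.9 kg.
Tool frame: the origin (TCP) lies at the very end of the fingers, on their centre line; the grasp point (between the pads) lies 19 mm behind it (ctrl.hold_point_z is the distance from the TCP to the grasp point, in m); z points along the fingers, y is the line along which they close (so a half turn about z gives the same grasp; the last joint's range is limited). The gripper opens to 85 mm and grips with 20 to 120 N. Pads are 22 mm wide; open, the fingers measure 114 mm over their backs; the gripper's body (76 mm by 85 mm) begins 54 mm behind the grasp point. The pads swing forward as they close: fully open they stand 13 mm farther back than shut.
Start: joints at [1.116, 0.053, 1.613, -0, 1.476, -0.119], TCP at [0.206, 0.59, 0.231] pointing down, gripper open.
Joint ranges: [-3.01, 3.01], [-1.01, 2.22], [0.06, 2.58], [-1.02, 4.17], [0.09, 2.62], [-3.14, 3.14]. Speed limits (rad/s): [2.57, 2.57, 3.14, 3.14, 3.14, 3.14].

### API

Orientations are given as a rotation vector (axis times angle).
In Python, from workcell import ctrl, optics, finder gives the robot as it stands.
- The arm moves only by the shell command python3 -m crank 'ROWS' [FORCE]. ROWS is JSON, a list of rows, each an object of numbers: "x", "y", "z": the shift along the tool's x, y, z as a fraction of full scale; "rx", "ry", "rz": the turn, a rotation vector about the tool's x, y, z as a fraction of full scale; "grip": the opening, from 0 (shut) to 1 (fully open). In form: [{"x": .., "y": .., "z": .., "rx": .., "ry": .., "rz": .., "grip": ..}, ...]. A call has 1 to 5 rows; each row shifts and turns the commanded pose from where the row before left it, along the tool's axes as they then stand; what a row does not reach is not made up. Full scale, the value 1, is 0.03 m for a shift and 0.15 rad for a turn. A row lasts 1/8 s, in which the tool goes at most 62.5 mm and 10.7 degrees, less where a joint would pass 70% of its speed; a pose out of reach is approached as far as the arm can. A call with a number of a shift or a turn outside -1 to 1 is refused whole. A call with a gripper value outside its range is refused whole. The fingers move at their own pace and stop on an object; FORCE is the grip in N (left out, the last holds). Time passes only in rows, so rows that do not move let the fingers close. It gives the time, the measured TCP pose, the force, the opening and the grip force at its end, in the units of the state.
- ctrl.state(): the state, without advancing time (a new reading comes with each control period).
- optics.capture(name): name is "scene" or "top" or "wrist"; returns (picture, depth): 480x640x3 uint8, red, green, blue; 480x640 float32, m along the optical axis (not along the pixel's ray), 0 where there is no reading.
- optics.get_calibration(name): a dict with "camera_matrix" (3x3 intrinsics, pixels), "R" (3x3) and "t" (3): a world point X has camera coordinates R X + t; the wrist camera has in their place "T_tool_cam" (4x4, takes a point from camera to tool coordinates, whose origin is the TCP and whose axes are the flange's). Camera axes: x right, y down, z forward; pixel columns grow to the right and rows downward; lengths in m; the calibration is good to about 2 mm. A picture is of the moment at which its call begins: read the wrist's pose just before it. get_calibration takes no time and is no camera call.
- ctrl.sign_off(): hands the job in; it is judged then, once.
Trained networks look in the newest picture that a camera, given by its name, has taken for a name from the list of things; names that differ only in an ending like _2 or _b are one class to them, and where a whole thing is asked for, a point or a joint stands for the part that bears it (a point fixed in the world has none). Each returns a list of dicts, best first, with "p" (0 to 1); they miss things now and then, are a little off and sometimes report something else, mostly with a low value. They report only what shows in the picture. A call takes as long as a camera call.
- finder.silhouettes(camera, query): "pixels" (480x640 bool, what is visible of it) and "rect" ([left, top, width, height] in pixels, round what is visible of it).
- finder.landmark_of(camera, query): "point" ([column, row] in pixels: a listed point, or the origin of a listed thing).
The state is a dict: "time": time; "q": joint angles; "qvel": joint speeds; "joint_efforts": joint torques, N m; "position": TCP position; "orientation": TCP orientation; "contact_force": force on the tool from outside, world axes, zero at the start; "ft_torque": the same for the moment, N m; "finger_gap": opening from 0.0 (shut) to 1.0 (fully open); "finger_force": force on a finger pad.
Only numpy, scipy, OpenCV 4.12 (cv2) and the standard library are available. Lean on these libraries where they do the work, as an engineer would, in place of code of your own. Each camera call takes 0.05 s, during which the arm holds its last target. There are 200 camera calls.

## Working session

There is one attempt and no reset: what is moved stays moved. The work goes in short steps, Python scripts to look and compute and a shell command to move; the robot and the scene stay as the last step left them, time stands still between calls to the robot, and variables do not carry over. Pictures are saved under pics/ and viewed, at most 14 in all, crops included, and the job is handed in when it is done.

```bash
ls; mkdir -p pics
cat > h.py <<'E'
import numpy as np, cv2
from scipy.spatial.transform import Rotation as Ro
from workcell import ctrl, optics, finder
def pts(cam,depth,mask):
    c=optics.get_calibration(cam);K=c['camera_matrix'];v,u=np.nonzero(mask&(depth>0));d=depth[v,u]
    P=np.c_[(u-K[0,2])/K[0,0]*d,(v-K[1,2])/K[1,1]*d,d]
    if 'R' in c: return (P-np.array(c['t']))@np.array(c['R'])
    T=np.array(c['T_tool_cam']);s=ctrl.state();P=P@T[:3,:3].T+T[:3,3]
    return P@Ro.from_rotvec(s['orientation']).as_matrix().T+s['position']
E
python3 - <<'E'
from h import *
for n in("scene","top"):
    im,d=optics.capture(n);cv2.imwrite(f'pics/{n}0.png',im[:,:,::-1]);np.save(f'd_{n}',d)
    for q in("tin_a","jar","tote","cardboard","cabinet","drawer_handle","brush","knife"):
        for r in finder.silhouettes(n,q):
            if r['p']<.3: continue
            P=pts(n,d,np.array(r['pixels']))
            if len(P)==0: continue
            z=np.percentile(P[:,2],95); T=P[P[:,2]>z-.01]
            print(n,q,round(r['p'],2),r['rect'],len(P),'ztop',z.round(3),'med',np.median(P,0).round(3),'top',((T.min(0)+T.max(0))/2).round(3),(T.max(0)-T.min(0)).round(3))
    for q in("drawer_handle","drawer_floor","cabinet","tote"):
        print(n,q,[(round(r['p'],2),np.round(r['point'])) for r in finder.landmark_of(n,q)][:2])
s=ctrl.state();print(s)
E
```

```text
pics
scene tin_a 0.93 [377.7, 218.6, 32.0, 36.8] 863 ztop 0.086 med [0.644 0.188 0.071] top [0.63  0.197 0.083] [0.065 0.06  0.012]
scene tin_a 0.89 [316.9, 205.3, 23.4, 42.5] 886 ztop 0.086 med [0.537 0.073 0.069] top [0.522 0.083 0.083] [0.066 0.064 0.013]
scene tin_a 0.88 [337.4, 235.9, 28.3, 43.8] 1029 ztop 0.086 med [0.645 0.07  0.07 ] top [0.631 0.079 0.083] [0.064 0.066 0.012]
scene tin_a 0.77 [350.0, 193.5, 23.5, 38.9] 901 ztop 0.087 med [0.533 0.173 0.066] top [0.517 0.183 0.083] [0.07  0.063 0.012]
scene tin_a 0.75 [295.6, 186.2, 27.6, 39.9] 824 ztop 0.087 med [0.439 0.068 0.071] top [0.448 0.078 0.084] [0.122 0.067 0.013]
scene tin_a 0.7 [329.9, 171.7, 24.8, 37.2] 737 ztop 0.087 med [0.434 0.171 0.069] top [0.419 0.182 0.084] [0.067 0.064 0.014]
scene jar 0.78 [293.4, 296.1, 33.1, 61.3] 1603 ztop 0.123 med [ 0.794 -0.119  0.094] top [ 0.777 -0.11   0.12 ] [0.06  0.058 0.013]
scene jar 0.4 [335.2, 233.8, 28.8, 45.3] 1024 ztop 0.086 med [0.644 0.069 0.071] top [0.63  0.079 0.083] [0.066 0.066 0.012]
scene tote 0.89 [369.7, 134.1, 127.4, 103.5] 8204 ztop 0.093 med [0.498 0.42
[... 3428 characters left out ...]
: 1.3, 'q': array([ 1.11598940e+00,  5.26639920e-02,  1.61288232e+00,  2.80388006e-05,
        1.47599359e+00, -1.19024581e-01]), 'qvel': array([ 9.70623451e-04, -1.18742585e-03,  5.84392062e-04, -2.21746105e-03,
       -3.44128667e-04,  6.26099203e-05]), 'joint_efforts': array([-4.61676373e-04, -3.93668675e+01, -3.70461953e+01, -9.03698356e-05,
        2.79893193e-04, -9.30076197e-06]), 'position': array([0.2059455 , 0.59008571, 0.23133649]), 'orientation': array([-5.24973410e-01, -3.09740745e+00, -9.18737405e-05]), 'contact_force': array([0.18630746, 0.83766335, 0.77296768]), 'ft_torque': array([ 0.0142603 , -0.00183879, -0.01683851]), 'finger_force': 0.0, 'finger_gap': 0.9972383139849019}
```

Run:
```python
from h import *
im=np.hstack([cv2.imread('pics/top0.png')[90:400,120:640]]);cv2.imwrite('pics/v1.png',cv2.resize(im,None,fx=1.5,fy=1.5))
d=np.load('d_top.npy');P=pts('top',d,d>0)
# cabinet top
A=P[(P[:,2]>.128)&(P[:,2]<.15)&(P[:,1]<-.15)&(P[:,0]>.45)]
r=cv2.minAreaRect(A[:,:2].astype(np.float32));print('cab',len(A),r,cv2.boxPoints(r).round(3).tolist())
for lo,hi in((.110,.126),(.095,.1195)):
    B=P[(P[:,2]>lo)&(P[:,2]<hi)&(P[:,1]<-.13)&(P[:,0]>.4)&(P[:,0]<.8)]
    r=cv2.minAreaRect(B[:,:2].astype(np.float32));print('front',len(B),r,cv2.boxPoints(r).round(3).tolist())
T=P[(P[:,2]>.08)&(P[:,2]<.1)&(P[:,1]>.27)&(P[:,0]<.68)]
r=cv2.minAreaRect(T[:,:2].astype(np.float32));print('tote',len(T),r,cv2.boxPoints(r).round(3).tolist())
```

```text
cab 16913 ((0.7308997511863708, -0.405020534992218), (0.32044464349746704, 0.32322001457214355), 34.9188346862793) [[0.5070000290870667, -0.36399999260902405], [0.6919999718666077, -0.6290000081062317], [0.9549999833106995, -0.44600000977516174], [0.7699999809265137, -0.1809999942779541]]
front 1183 ((0.6387137770652771, -0.34387755393981934), (0.4681280255317688, 0.24735885858535767), 81.5874252319336) [[0.4819999933242798, -0.5569999814033508], [0.7269999980926514, -0.593999981880188], [0.7950000166893005, -0.12999999523162842], [0.5509999990463257, -0.09399999678134918]]
front 964 ((0.6538373827934265, -0.24941802024841309), (0.36860713362693787, 0.0779125988483429), 35.63023376464844) [[0.48100000619888306, -0.32499998807907104], [0.5270000100135803, -0.3880000114440918], [0.8259999752044678, -0.17399999499320984], [0.781000018119812, -0.10999999940395355]]
tote 2280 ((0.5019277334213257, 0.4052944481372833), (0.21791020035743713, 0.2962612509727478), 84.95661163330078) [[0.3449999988079071, 0.3100000023841858], [0.6399999856948853, 0.2840000092983246], [0.6589999794960022, 0.5009999871253967], [0.36399999260902405, 0.5270000100135803]]
```

View pics/v1.png

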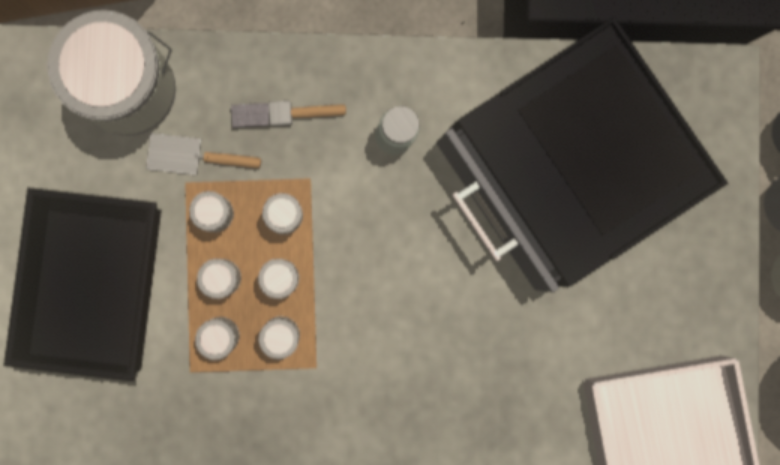

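```bash
cat >> h.py <<'E'
YAW=np.radians(-55.08);UX=np.array([np.cos(YAW),np.sin(YAW)]);UY=np.array([-UX[1],UX[0]]);O=np.array([.652,-.2915])
def cabf(P): P=np.asarray(P);return np.c_[(P[:,:2]-O)@UX,(P[:,:2]-O)@UY,P[:,2]]
E
python3 - <<'E'
from h import *
for cam in('top','scene'):
    d=np.load(f'd_{cam}.npy');P=cabf(pts(cam,d,d>0))
    for n,m in(('top',(P[:,2]>.13)&(P[:,2]<.15)),('handle',(P[:,2]>.1)&(P[:,2]<.125)&(P[:,0]>-.12)&(P[:,0]<-.035)),('panel',(P[:,2]>.117)&(P[:,2]<.127)&(P[:,0]>-.04)&(P[:,0]<0.03))):
        Q=P[m&(abs(P[:,1])<.2)&(P[:,0]>-.15)&(P[:,0]<.35)]
        print(cam,n,len(Q),np.percentile(Q,[1,5,50,95,99],axis=0).round(4).tolist())
    H=P[(P[:,2]>.1)&(P[:,2]<.125)&(P[:,0]>-.12)&(P[:,0]<-.035)&(abs(P[:,1])<.08)]
    h,e=np.histogram(H[:,0],bins=17,range=(-.12,-.035));print(dict(zip(e.round(3),h)))
E
```

```text
top top 16307 [[0.0009, -0.1565, 0.1303], [0.0134, -0.1448, 0.1312], [0.1507, -0.002, 0.1354], [0.286, 0.1436, 0.1416], [0.2948, 0.1567, 0.1452]]
top handle 538 [[-0.1046, -0.0608, 0.1048], [-0.0968, -0.057, 0.1071], [-0.0669, 0.0504, 0.1142], [-0.0421, 0.1972, 0.1214], [-0.0363, 0.1997, 0.1232]]
top panel 729 [[-0.0268, -0.1522, 0.1172], [-0.0257, -0.1409, 0.1176], [-0.0191, 0.0006, 0.1208], [-0.0013, 0.1403, 0.1258], [0.0021, 0.1527, 0.1267]]
{np.float64(-0.12): np.int64(0), np.float64(-0.115): np.int64(0), np.float64(-0.11): np.int64(0), np.float64(-0.105): np.int64(0), np.float64(-0.1): np.int64(0), np.float64(-0.095): np.int64(0), np.float64(-0.09): np.int64(0), np.float64(-0.085): np.int64(0), np.float64(-0.08): np.int64(0), np.float64(-0.075): np.int64(49), np.float64(-0.07): np.int64(113), np.float64(-0.065): np.int64(86), np.float64(-0.06): np.int64(18), np.float64(-0.055): np.int64(18), np.float64(-0.05): np.int64(19), np.float64(-0.045): np.int64(19), np.float64(-0.04): np.int64(19)}
scene top 26080 [[0.0022, -0.1545, 0.1327], [0.0185, -0.1447, 0.1344], [0.1718, 0.0126, 0.
[... 225 characters left out ...]
960 [[-0.0278, -0.1489, 0.1173], [-0.0254, -0.1337, 0.1186], [-0.0177, 0.0159, 0.123], [-0.012, 0.1506, 0.1258], [0.0205, 0.1606, 0.1265]]
{np.float64(-0.12): np.int64(0), np.float64(-0.115): np.int64(0), np.float64(-0.11): np.int64(0), np.float64(-0.105): np.int64(0), np.float64(-0.1): np.int64(0), np.float64(-0.095): np.int64(0), np.float64(-0.09): np.int64(0), np.float64(-0.085): np.int64(0), np.float64(-0.08): np.int64(0), np.float64(-0.075): np.int64(21), np.float64(-0.07): np.int64(123), np.float64(-0.065): np.int64(179), np.float64(-0.06): np.int64(31), np.float64(-0.055): np.int64(33), np.float64(-0.05): np.int64(29), np.float64(-0.045): np.int64(30), np.float64(-0.04): np.int64(23)}
```

```bash
cat > to.py <<'E'
import sys
from h import *
# usage: to.py c|w  x y z  -> remaining shift in units, tool axes
s=ctrl.state();R=Ro.from_rotvec(s['orientation']).as_matrix();p=np.array(s['position'])
f,x,y,z=sys.argv[1],*map(float,sys.argv[2:5])
t=np.array([*(O+x*UX+y*UY),z]) if f=='c' else np.array([x,y,z])
G=np.c_[np.r_[UY,0],np.r_[UX,0],[0,0,-1]]
print('pos',p.round(4),'units xyz',(R.T@(t-p)/.03).round(2),'turn units',(Ro.from_matrix(R.T@G).as_rotvec()/.15).round(2),'F',s['contact_force'].round(2),'gap',round(s['finger_gap'],3),'ff',round(s['finger_force'],1),'t',s['time'])
E
R='{"rz":1}'
python3 -m crank '[{"rz":1,"grip":0.4},{"rz":1},{"rz":1},{"rz":1},{"rz":1}]'
python3 -m crank '[{"rz":1},{"rz":1},{"rz":1},{"rz":1},{"rz":1}]'
python3 -m crank '[{"rz":1},{"rz":1},{"rz":1},{"rz":1},{"rz":0.65}]'
python3 to.py c -.067 0 .2
```

```text
pos [0.2059 0.5901 0.2313] units xyz [-21.91 -21.54   1.04] turn units [ 0.   -0.   14.64] F [0.19 0.84 0.77] gap 0.997 ff 0.0 t 1.3$[0]: bad value
$[0]: bad value
$[0]: bad value
```

```bash
python3 -m crank '[{"x":0,"y":0,"z":0,"rx":0,"ry":0,"rz":1,"grip":0.4}]'; python3 -m crank --help | head -20
python3 to.py c -.067 0 .2
```

```text
time: 1.42
position: [0.2059, 0.5901, 0.2313]
orientation: [-0.762, -3.048, 0.0]
contact_force: [-0.3, 0.2, -0.6]
finger_gap: 0.818
finger_force: 0.0
pos [0.2059 0.5901 0.2313] units xyz [-24.96 -17.92   1.04] turn units [-0.    0.   13.61] F [-0.35  0.22 -0.58] gap 0.818 ff 0.0 t 1.425invalid input: not JSON, or not a number
```

```bash
python3 -m crank '[{"x":0,"y":0,"z":0,"rx":0,"ry":0,"rz":1,"grip":0.4},{"x":0,"y":0,"z":0,"rx":0,"ry":0,"rz":1,"grip":0.4},{"x":0,"y":0,"z":0,"rx":0,"ry":0,"rz":1,"grip":0.4},{"x":0,"y":0,"z":0,"rx":0,"ry":0,"rz":1,"grip":0.4},{"x":0,"y":0,"z":0,"rx":0,"ry":0,"rz":1,"grip":0.4}]' >/dev/null
python3 -m crank '[{"x":0,"y":0,"z":0,"rx":0,"ry":0,"rz":1,"grip":0.4},{"x":0,"y":0,"z":0,"rx":0,"ry":0,"rz":1,"grip":0.4},{"x":0,"y":0,"z":0,"rx":0,"ry":0,"rz":1,"grip":0.4},{"x":0,"y":0,"z":0,"rx":0,"ry":0,"rz":1,"grip":0.4},{"x":0,"y":0,"z":0,"rx":0,"ry":0,"rz":1,"grip":0.4}]' >/dev/null
python3 -m crank '[{"x":0,"y":0,"z":0,"rx":0,"ry":0,"rz":1,"grip":0.4},{"x":0,"y":0,"z":0,"rx":0,"ry":0,"rz":1,"grip":0.4},{"x":0,"y":0,"z":0,"rx":0,"ry":0,"rz":1,"grip":0.4},{"x":0,"y":0,"z":0,"rx":0,"ry":0,"rz":0.61,"grip":0.4},{"x":0,"y":0.5,"z":0,"rx":0,"ry":0,"rz":0,"grip":0.4}]' >/dev/null
python3 to.py c -.067 0 .2
python3 -m crank '[{"x":-0.15,"y":1,"z":0,"rx":0,"ry":0,"rz":0,"grip":0.4},{"x":-0.15,"y":1,"z":0,"rx":0,"ry":0,"rz":0,"grip":0.4},{"x":-0.15,"y":1,"z":0,"rx":0,"ry":0,"rz":0,"grip":0.4},{"x":-0.15,"y":1,"z":0,"rx":0,"ry":0,"rz":0,"grip":0.4},{"x":-0.15,"y":1,"z":0,"rx":0,"ry":0,"rz":0,"grip":0.4}]' >/dev/null
python3 to.py c -.067 0 .2
python3 -m crank '[{"x":-0.15,"y":1,"z":0,"rx":0,"ry":0,"rz":0,"grip":0.4},{"x":-0.15,"y":1,"z":0,"rx":0,"ry":0,"rz":0,"grip":0.4},{"x":-0.15,"y":1,"z":0,"rx":0,"ry":0,"rz":0,"grip":0.4},{"x":-0.15,"y":1,"z":0,"rx":0,"ry":0,"rz":0,"grip":0.4},{"x":-0.15,"y":1,"z":0,"rx":0,"ry":0,"rz":0,"grip":0.4}]' >/dev/null
python3 -m crank '[{"x":-0.15,"y":1,"z":0,"rx":0,"ry":0,"rz":0,"grip":0.4},{"x":-0.15,"y":1,"z":0,"rx":0,"ry":0,"rz":0,"grip":0.4},{"x":-0.15,"y":1,"z":0,"rx":0,"ry":0,"rz":0,"grip":0.4},{"x":-0.15,"y":1,"z":0,"rx":0,"ry":0,"rz":0,"grip":0.4},{"x":-0.15,"y":1,"z":0,"rx":0,"ry":0,"rz":0,"grip":0.4}]' >/dev/null
python3 -m crank '[{"x":-0.15,"y":1,"z":0,"rx":0,"ry":0,"rz":0,"grip":0.4},{"x":-0.15,"y":1,"z":0,"rx":0,"ry":0,"rz":0,"grip":0.4},{"x":-0.15,"y":1,"z":0,"rx":0,"ry":0,"rz":0,"grip":0.4},{"x":-0.15,"y":1,"z":0,"rx":0,"ry":0,"rz":0,"grip":0.4},{"x":-0.15,"y":1,"z":0,"rx":0,"ry":0,"rz":0,"grip":0.4}]' >/dev/null
python3 -m crank '[{"x":-0.15,"y":1,"z":0,"rx":0,"ry":0,"rz":0,"grip":0.4},{"x":-0.15,"y":1,"z":0,"rx":0,"ry":0,"rz":0,"grip":0.4},{"x":-0.15,"y":1,"z":0,"rx":0,"ry":0,"rz":0,"grip":0.4},{"x":-0.15,"y":1,"z":0,"rx":0,"ry":0,"rz":0,"grip":0.4},{"x":-0.15,"y":1,"z":0,"rx":0,"ry":0,"rz":0,"grip":0.4}]' >/dev/null
python3 to.py c -.067 0 .089
```

```text
pos [0.2145 0.5777 0.2313] units xyz [-4.84 29.84  1.05] turn units [0.   0.   0.05] F [ 0.51 -0.27  0.46] gap 0.401 ff 0.0 t 3.3
pos [0.2833 0.4406 0.2313] units xyz [-4.05 24.79  1.05] turn units [ 0.   -0.    0.04] F [ 0.58  0.77 -0.21] gap 0.401 ff 0.0 t 3.925
pos [ 0.5547 -0.1015  0.2314] units xyz [-0.99  4.81  4.75] turn units [0.   0.   0.04] F [1.24 0.78 0.16] gap 0.398 ff 0.0 t 6.425
```

```bash
python3 -m crank '[{"x":-0.2,"y":0.96,"z":0,"rx":0,"ry":0,"rz":0.04,"grip":0.4},{"x":-0.2,"y":0.96,"z":0,"rx":0,"ry":0,"rz":0,"grip":0.4},{"x":-0.2,"y":0.96,"z":0,"rx":0,"ry":0,"rz":0,"grip":0.4},{"x":-0.2,"y":0.96,"z":0.3,"rx":0,"ry":0,"rz":0,"grip":0.4},{"x":-0.19,"y":0.96,"z":0.7,"rx":0,"ry":0,"rz":0,"grip":0.4}]' >/dev/null
python3 to.py c -.067 0 .089
python3 - <<'E'
from h import *
im,d=optics.capture('wrist');cv2.imwrite('pics/w1.png',im[:,:,::-1])
P=cabf(pts('wrist',d,d>0));H=P[(P[:,2]>.1)&(P[:,2]<.125)&(P[:,0]>-.12)&(P[:,0]<-.035)&(abs(P[:,1])<.045)]
print(len(H),np.percentile(H,[5,50,95],axis=0).round(4).tolist())
E
```

```text
pos [ 0.6135 -0.237   0.2027] units xyz [ 0.01 -0.02  3.79] turn units [ 0.02 -0.01  0.  ] F [-0.05  0.64 -0.62] gap 0.397 ff 0.0 t 7.05
1572 [[-0.07, -0.0394, 0.1078], [-0.0655, 0.0043, 0.1098], [-0.0611, 0.0414, 0.1111]]
```

View pics/w1.png

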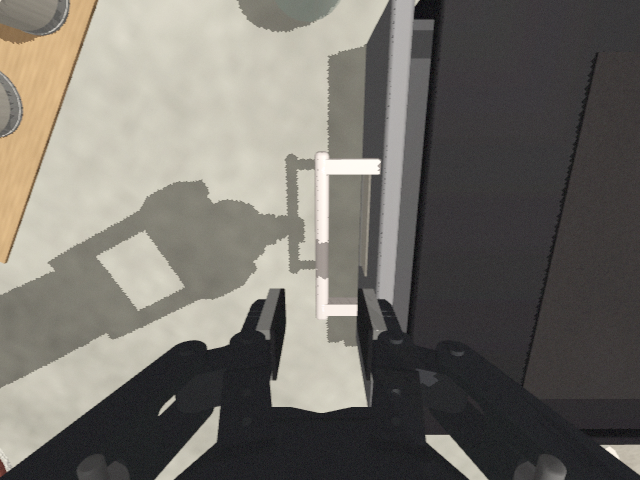

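```bash
python3 -m crank '[{"x":0,"y":0.02,"z":0.9,"rx":0,"ry":0,"rz":0,"grip":0.4},{"x":0,"y":0,"z":0.9,"rx":0,"ry":0,"rz":0,"grip":0.4},{"x":0,"y":0,"z":0.9,"rx":0,"ry":0,"rz":0,"grip":0.4},{"x":0,"y":0,"z":0.6,"rx":0,"ry":0,"rz":0,"grip":0.4},{"x":0,"y":0,"z":0.5,"rx":0,"ry":0,"rz":0,"grip":0.4}]' 40
python3 -m crank '[{"x":0,"y":0,"z":0,"rx":0,"ry":0,"rz":0,"grip":0},{"x":0,"y":0,"z":0,"rx":0,"ry":0,"rz":0,"grip":0},{"x":0,"y":0,"z":0,"rx":0,"ry":0,"rz":0,"grip":0},{"x":0,"y":0,"z":0,"rx":0,"ry":0,"rz":0,"grip":0},{"x":0,"y":0,"z":0,"rx":0,"ry":0,"rz":0,"grip":0}]'
python3 to.py c -.235 0 .089
```

```text
time: 7.72
position: [0.613, -0.2357, 0.0866]
orientation: [-2.997, -0.941, 0.0]
contact_force: [-0.2, 0.6, 0.9]
finger_gap: 0.4
finger_force: 0.0
time: 8.35
position: [0.6133, -0.2356, 0.0873]
orientation: [2.997, 0.941, -0.0]
contact_force: [0.7, -2.1, -4.8]
finger_gap: 0.106
finger_force: 42.4
pos [ 0.6133 -0.2356  0.0873] units xyz [-0.01 -5.57 -0.06] turn units [ 0.    0.   -0.01] F [ 0.71 -2.13 -4.76] gap 0.106 ff 42.4 t 8.35
```

```bash
python3 -m crank '[{"x":0,"y":-0.5,"z":0,"rx":0,"ry":0,"rz":0,"grip":0},{"x":0,"y":-0.8,"z":0,"rx":0,"ry":0,"rz":0,"grip":0},{"x":0,"y":-0.8,"z":0,"rx":0,"ry":0,"rz":0,"grip":0},{"x":0,"y":-0.8,"z":0,"rx":0,"ry":0,"rz":0,"grip":0},{"x":0,"y":-0.8,"z":0,"rx":0,"ry":0,"rz":0,"grip":0}]'
python3 -m crank '[{"x":0,"y":-0.8,"z":0,"rx":0,"ry":0,"rz":0,"grip":0},{"x":0,"y":-0.6,"z":0,"rx":0,"ry":0,"rz":0,"grip":0},{"x":0,"y":-0.4,"z":0,"rx":0,"ry":0,"rz":0,"grip":0},{"x":0,"y":0,"z":0,"rx":0,"ry":0,"rz":0,"grip":0.4},{"x":0,"y":0,"z":0,"rx":0,"ry":0,"rz":0,"grip":0.4}]'
python3 to.py c -.235 0 .2
```

```text
time: 8.98
position: [0.549, -0.1437, 0.0873]
orientation: [2.997, 0.941, -0.001]
contact_force: [0.4, -3.0, -3.9]
finger_gap: 0.113
finger_force: 42.6
time: 9.6
position: [0.5205, -0.1002, 0.0887]
orientation: [2.997, 0.94, 0.005]
contact_force: [-0.3, -0.4, -0.3]
finger_gap: 0.398
finger_force: 0.0
pos [ 0.5205 -0.1002  0.0887] units xyz [-0.05 -0.09 -3.71] turn units [ 0.01 -0.02 -0.01] F [-0.26 -0.44 -0.33] gap 0.398 ff 0.0 t 9.6
```

```bash
python3 -m crank '[{"x":0,"y":0,"z":-0.8,"rx":0,"ry":0,"rz":0,"grip":0.4},{"x":0,"y":0,"z":-1,"rx":0,"ry":0,"rz":0,"grip":1},{"x":0,"y":0,"z":-1,"rx":0,"ry":0,"rz":0,"grip":1},{"x":0,"y":0,"z":-1,"rx":0,"ry":0,"rz":0,"grip":1},{"x":0,"y":0,"z":-0.9,"rx":0,"ry":0,"rz":0,"grip":1}]'
cat > tins.py <<'E'
from h import *
def tins():
    out=[]
    d={}
    for c in('top','scene'):
        im,d=optics.capture(c);P=pts(c,d,d>0)
        A=P[(P[:,2]>.079)&(P[:,2]<.094)&(P[:,0]>.3)&(P[:,0]<.72)&(P[:,1]<.27)&(P[:,1]>-.08)]
        g=np.zeros((900,700),np.uint8);ij=((A[:,:2]-[.25,-.1])*1000).astype(int);g[ij[:,1].clip(0,899),ij[:,0].clip(0,699)]=1
        g=cv2.dilate(g,np.ones((9,9)));n,l,st,ce=cv2.connectedComponentsWithStats(g)
        for i in range(1,n):
            a=A[l[ij[:,1].clip(0,899),ij[:,0].clip(0,699)]==i]
            if len(a)<200: continue
            (x,y),r=cv2.minEnclosingCircle(a[:,:2].astype(np.float32));out.append((c,x,y,r,*cabf([[x,y,0]])[0,:2],np.median(a[:,2])))
        if c=='top':
            Q=cabf(P);H=Q[(Q[:,2]>.1)&(Q[:,2]<.125)&(Q[:,0]>-.3)&(Q[:,0]<-.15)&(abs(Q[:,1])<.14)]
            print('front pts x',np.percentile(H[:,0],[2,50,98]).round(3)); cv2.imwrite('pics/t_last.png',im[:,:,::-1])
    for o in sorted(out,key=lambda o:(round(o[1],1),round(o[2],1))): print(o[0],np.round(o[1:],3))
if __name__=='__main__': tins()
E
python3 tins.py; python3 to.py c -.235 0 .2
```

```text
time: 10.22
position: [0.5202, -0.1004, 0.2307]
orientation: [2.997, 0.94, 0.004]
contact_force: [-0.1, -0.8, -0.3]
finger_gap: 0.998
finger_force: 0.0
front pts x [-0.238 -0.19  -0.182]
top [ 0.422  0.077  0.032 -0.434  0.022  0.082]
scene [ 0.422  0.077  0.034 -0.434  0.022  0.084]
top [ 0.417  0.182  0.032 -0.522  0.079  0.082]
scene [ 0.418  0.182  0.036 -0.522  0.079  0.084]
top [ 0.52   0.082  0.033 -0.382  0.105  0.082]
scene [ 0.521  0.083  0.035 -0.382  0.107  0.084]
top [ 0.517  0.182  0.033 -0.466  0.161  0.082]
scene [ 0.518  0.184  0.034 -0.466  0.162  0.084]
top [ 0.628  0.078  0.033 -0.317  0.192  0.082]
scene [ 0.628  0.078  0.035 -0.316  0.192  0.084]
top [ 0.629  0.199  0.033 -0.416  0.261  0.082]
scene [ 0.629  0.2    0.035 -0.416  0.263  0.084]
pos [ 0.5219 -0.101   0.2334] units xyz [-0.08 -0.15  1.11] turn units [ 0.05 -0.04 -0.01] F [ 0.32 -0.51  1.02] gap 1.002 ff 0.0 t 10.325
```

```bash
python3 -m crank '[{"x":0.1,"y":-1,"z":0,"rx":0,"ry":0,"rz":0,"grip":1},{"x":0.1,"y":-1,"z":0,"rx":0,"ry":0,"rz":0,"grip":1},{"x":0.1,"y":-1,"z":0,"rx":0,"ry":0,"rz":0,"grip":1},{"x":0.1,"y":-1,"z":0,"rx":0,"ry":0,"rz":0,"grip":1},{"x":0.1,"y":-1,"z":0,"rx":0,"ry":0,"rz":0,"grip":1}]'>/dev/null
python3 -m crank '[{"x":0.1,"y":-1,"z":0.4,"rx":0,"ry":0,"rz":0,"grip":1},{"x":0,"y":-0.7,"z":0.6,"rx":0,"ry":0,"rz":0,"grip":1},{"x":0,"y":0,"z":0.4,"rx":0,"ry":0,"rz":0,"grip":1},{"x":0,"y":0,"z":0,"rx":0,"ry":0,"rz":0,"grip":1},{"x":0,"y":0,"z":0,"rx":0,"ry":0,"rz":0,"grip":1}]'
python3 to.py c -.434 .022 .045
```

```text
time: 11.58
position: [0.4197, 0.0746, 0.1868]
orientation: [2.998, 0.939, 0.001]
contact_force: [-0.3, 0.2, 0.6]
finger_gap: 0.997
finger_force: 0.0
pos [0.4197 0.0746 0.1868] units xyz [ 0.09 -0.03  4.73] turn units [ 0.   -0.   -0.02] F [-0.3   0.17  0.64] gap 0.997 ff 0.0 t 11.575
```

```bash
python3 -m crank '[{"x":0.09,"y":0,"z":1,"rx":0,"ry":0,"rz":0,"grip":1},{"x":0,"y":0,"z":1,"rx":0,"ry":0,"rz":0,"grip":1},{"x":0,"y":0,"z":1,"rx":0,"ry":0,"rz":0,"grip":1},{"x":0,"y":0,"z":1,"rx":0,"ry":0,"rz":0,"grip":1},{"x":0,"y":0,"z":0.73,"rx":0,"ry":0,"rz":0,"grip":1}]' 40
python3 -m crank '[{"x":0,"y":0,"z":0,"rx":0,"ry":0,"rz":0,"grip":0},{"x":0,"y":0,"z":0,"rx":0,"ry":0,"rz":0,"grip":0},{"x":0,"y":0,"z":0,"rx":0,"ry":0,"rz":0,"grip":0},{"x":0,"y":0,"z":0,"rx":0,"ry":0,"rz":0,"grip":0}]'
python3 -m crank '[{"x":0,"y":0,"z":-0.5,"rx":0,"ry":0,"rz":0,"grip":0},{"x":0,"y":0,"z":-0.5,"rx":0,"ry":0,"rz":0,"grip":0},{"x":0,"y":0,"z":-1,"rx":0,"ry":0,"rz":0,"grip":0},{"x":0,"y":0,"z":0,"rx":0,"ry":0,"rz":0,"grip":0},{"x":0,"y":0,"z":0,"rx":0,"ry":0,"rz":0,"grip":0}]'
python3 -m crank '[{"x":0,"y":0,"z":-1,"rx":0,"ry":0,"rz":0,"grip":0},{"x":0,"y":0,"z":-1,"rx":0,"ry":0,"rz":0,"grip":0},{"x":0,"y":0,"z":-1,"rx":0,"ry":0,"rz":0,"grip":0},{"x":0,"y":0,"z":0,"rx":0,"ry":0,"rz":0,"grip":0},{"x":0,"y":0,"z":0,"rx":0,"ry":0,"rz":0,"grip":0}]'
python3 to.py c -.115 -.1 .19; python3 to.py w .45 .41 .2
```

```text
time: 12.2
position: [0.4218, 0.0761, 0.0439]
orientation: [2.998, 0.939, 0.0]
contact_force: [0.4, -0.1, -0.6]
finger_gap: 1.003
finger_force: 0.0
time: 12.7
position: [0.4218, 0.0767, 0.0453]
orientation: [2.997, 0.941, 0.002]
contact_force: [-0.7, 0.6, -0.7]
finger_gap: 0.737
finger_force: 43.9
time: 13.32
position: [0.421, 0.0767, 0.1042]
orientation: [2.997, 0.941, 0.0]
contact_force: [0.3, -0.1, -1.2]
finger_gap: 0.738
finger_force: 44.1
time: 13.95
position: [0.4202, 0.0767, 0.1923]
orientation: [-2.997, -0.941, 0.005]
contact_force: [-0.2, -0.6, -1.8]
finger_gap: 0.738
finger_force: 44.2
pos [0.4202 0.0767 0.1923] units xyz [-4.01 10.66  0.07] turn units [-0.01  0.02 -0.01] F [-0.16 -0.61 -1.77] gap 0.738 ff 44.2 t 13.95
pos [0.4202 0.0767 0.1923] units xyz [ 7.16 -8.55 -0.26] turn units [-0.01  0.02 -0.01] F [-0.16 -0.61 -1.77] gap 0.738 ff 44.2 t 13.95
```

```bash
python3 -m crank '[{"x":0.59,"y":-0.96,"z":0,"rx":0,"ry":0,"rz":0,"grip":0},{"x":0.59,"y":-0.96,"z":0,"rx":0,"ry":0,"rz":0,"grip":0},{"x":0.59,"y":-0.96,"z":0,"rx":0,"ry":0,"rz":0,"grip":0},{"x":0.59,"y":-0.96,"z":0,"rx":0,"ry":0,"rz":0,"grip":0},{"x":0.59,"y":-0.96,"z":0,"rx":0,"ry":0,"rz":0,"grip":0}]'
python3 -m crank '[{"x":0.59,"y":-0.96,"z":0,"rx":0,"ry":0,"rz":0,"grip":0},{"x":0.59,"y":-0.96,"z":0,"rx":0,"ry":0,"rz":0,"grip":0},{"x":0.59,"y":-0.96,"z":0,"rx":0,"ry":0,"rz":0,"grip":0},{"x":0.59,"y":-0.96,"z":0,"rx":0,"ry":0,"rz":0,"grip":0},{"x":0.59,"y":-0.96,"z":0,"rx":0,"ry":0,"rz":0,"grip":0}]'
python3 -m crank '[{"x":0,"y":0,"z":1,"rx":0,"ry":0,"rz":0,"grip":0},{"x":0,"y":0,"z":1,"rx":0,"ry":0,"rz":0,"grip":0},{"x":0,"y":0,"z":1,"rx":0,"ry":0,"rz":0,"grip":0},{"x":0,"y":0,"z":0.8,"rx":0,"ry":0,"rz":0,"grip":0}]'
python3 to.py w .40 .414 .05
```

```text
time: 14.58
position: [0.4101, 0.2461, 0.1916]
orientation: [2.997, 0.941, -0.007]
contact_force: [0.7, -0.1, -0.8]
finger_gap: 0.737
finger_force: 44.3
time: 15.2
position: [0.4006, 0.4144, 0.1913]
orientation: [2.996, 0.94, -0.007]
contact_force: [-0.1, -0.5, -1.2]
finger_gap: 0.743
finger_force: 44.3
time: 15.7
position: [0.4001, 0.4128, 0.0761]
orientation: [2.995, 0.94, -0.008]
contact_force: [1.9, -1.5, 9.1]
finger_gap: 0.738
finger_force: 51.8
pos [0.4001 0.4128 0.0761] units xyz [ 0.03 -0.04  0.87] turn units [ 0.    0.04 -0.01] F [ 1.93 -1.54  9.06] gap 0.738 ff 51.8 t 15.7
```

```bash
python3 -m crank '[{"x":0,"y":0,"z":-1,"rx":0,"ry":0,"rz":0,"grip":0},{"x":0,"y":0,"z":-0.8,"rx":0,"ry":0,"rz":0,"grip":0},{"x":0.79,"y":0.65,"z":0,"rx":0,"ry":0,"rz":0,"grip":0},{"x":0,"y":0,"z":0,"rx":0,"ry":0,"rz":0,"grip":0},{"x":0,"y":0,"z":0,"rx":0,"ry":0,"rz":0,"grip":0}]'
python3 to.py w .43 .411 .05
python3 - <<'E'
from h import *
im,d=optics.capture('scene');cv2.imwrite('pics/s2.png',cv2.resize(im[100:330,250:560,::-1],None,fx=2.4,fy=2.4))
E
```

```text
time: 16.32
position: [0.4311, 0.4109, 0.132]
orientation: [2.996, 0.94, -0.006]
contact_force: [0.1, -0.8, -1.7]
finger_gap: 0.738
finger_force: 50.1
pos [0.4311 0.4109 0.132 ] units xyz [-0.02 -0.02  2.73] turn units [-0.    0.03 -0.01] F [ 0.13 -0.81 -1.73] gap 0.738 ff 50.1 t 16.325
```

View pics/s2.png

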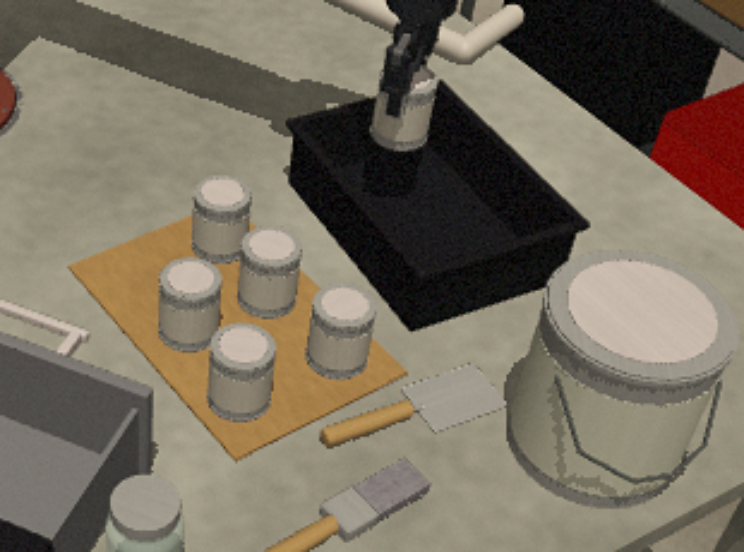

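```bash
python3 -m crank '[{"x":0,"y":0,"z":1,"rx":0,"ry":0,"rz":0,"grip":0},{"x":0,"y":0,"z":1,"rx":0,"ry":0,"rz":0,"grip":0},{"x":0,"y":0,"z":0.4,"rx":0,"ry":0,"rz":0,"grip":0},{"x":0,"y":0,"z":0.2,"rx":0,"ry":0,"rz":0,"grip":0},{"x":0,"y":0,"z":0,"rx":0,"ry":0,"rz":0,"grip":0}]'
python3 -m crank '[{"x":0,"y":0,"z":0,"rx":0,"ry":0,"rz":0,"grip":0.9},{"x":0,"y":0,"z":0,"rx":0,"ry":0,"rz":0,"grip":0.9},{"x":0,"y":0,"z":0,"rx":0,"ry":0,"rz":0,"grip":0.9},{"x":0,"y":0,"z":-0.5,"rx":0,"ry":0,"rz":0,"grip":0.9},{"x":0,"y":0,"z":-1,"rx":0,"ry":0,"rz":0,"grip":0.9}]'
python3 -m crank '[{"x":0,"y":0,"z":-1,"rx":0,"ry":0,"rz":0,"grip":1},{"x":0,"y":0,"z":-1,"rx":0,"ry":0,"rz":0,"grip":1},{"x":0,"y":0,"z":-1,"rx":0,"ry":0,"rz":0,"grip":1},{"x":0,"y":0,"z":0,"rx":0,"ry":0,"rz":0,"grip":1}]'
python3 to.py w .418 .182 .045
```

```text
time: 17.0
position: [0.4326, 0.412, 0.0568]
orientation: [-2.997, -0.941, -0.001]
contact_force: [0.7, 0.4, -1.5]
finger_gap: 0.738
finger_force: 50.1
time: 17.62
position: [0.4316, 0.4111, 0.1013]
orientation: [2.997, 0.941, -0.004]
contact_force: [0.3, -0.0, 0.6]
finger_gap: 0.9
finger_force: 0.0
time: 18.12
position: [0.4342, 0.4131, 0.1962]
orientation: [-2.995, -0.94, -0.012]
contact_force: [-0.0, 0.4, -0.7]
finger_gap: 1.001
finger_force: 0.0
pos [0.4342 0.4131 0.1962] units xyz [-4.88  6.01  5.  ] turn units [-0.   -0.05 -0.01] F [-0.03  0.41 -0.67] gap 1.001 ff 0.0 t 18.125
```

```bash
python3 -m crank '[{"x":-0.81,"y":1,"z":0,"rx":0,"ry":0,"rz":0,"grip":1},{"x":-0.81,"y":1,"z":0,"rx":0,"ry":0,"rz":0,"grip":1},{"x":-0.81,"y":1,"z":0,"rx":0,"ry":0,"rz":0,"grip":1},{"x":-0.81,"y":1,"z":0,"rx":0,"ry":0,"rz":0,"grip":1},{"x":-0.81,"y":1,"z":0,"rx":0,"ry":0,"rz":0,"grip":1}]'>/dev/null
python3 -m crank '[{"x":-0.83,"y":1,"z":0.4,"rx":0,"ry":0,"rz":0,"grip":1},{"x":0,"y":0,"z":0.6,"rx":0,"ry":0,"rz":0,"grip":1},{"x":0,"y":0,"z":0,"rx":0,"ry":0,"rz":0,"grip":1},{"x":0,"y":0,"z":0,"rx":0,"ry":0,"rz":0,"grip":1}]'
python3 to.py w .418 .182 .045; python3 tins.py
```

```text
time: 19.25
position: [0.4151, 0.1811, 0.1613]
orientation: [-2.997, -0.943, 0.001]
contact_force: [-0.3, 0.4, 1.6]
finger_gap: 1.0
finger_force: 0.0
pos [0.4151 0.1811 0.1613] units xyz [0.1  0.03 3.88] turn units [-0.  0.  0.] F [-0.27  0.37  1.59] gap 1.0 ff 0.0 t 19.25
front pts x [-0.24  -0.194 -0.182]
scene [ 0.417  0.181  0.035 -0.521  0.078  0.084]
top [ 0.52   0.081  0.032 -0.381  0.105  0.082]
scene [ 0.522  0.083  0.034 -0.382  0.108  0.084]
top [ 0.517  0.182  0.033 -0.466  0.161  0.082]
scene [ 0.52   0.186  0.036 -0.467  0.165  0.084]
top [ 0.629  0.078  0.033 -0.317  0.192  0.082]
scene [ 0.629  0.08   0.034 -0.318  0.194  0.084]
top [ 0.629  0.199  0.033 -0.416  0.262  0.082]
scene [ 0.629  0.2    0.034 -0.416  0.262  0.084]
```

```bash
python3 -m crank '[{"x":0.08,"y":0.03,"z":1,"rx":0,"ry":0,"rz":0,"grip":1},{"x":0,"y":0,"z":1,"rx":0,"ry":0,"rz":0,"grip":1},{"x":0,"y":0,"z":1,"rx":0,"ry":0,"rz":0,"grip":1},{"x":0,"y":0,"z":0.88,"rx":0,"ry":0,"rz":0,"grip":1},{"x":0,"y":0,"z":0,"rx":0,"ry":0,"rz":0,"grip":1}]' 40
python3 -m crank '[{"x":0,"y":0,"z":0,"rx":0,"ry":0,"rz":0,"grip":0},{"x":0,"y":0,"z":0,"rx":0,"ry":0,"rz":0,"grip":0},{"x":0,"y":0,"z":0,"rx":0,"ry":0,"rz":0,"grip":0},{"x":0,"y":0,"z":0,"rx":0,"ry":0,"rz":0,"grip":0}]'
python3 -m crank '[{"x":0,"y":0,"z":-0.5,"rx":0,"ry":0,"rz":0,"grip":0},{"x":0,"y":0,"z":-0.5,"rx":0,"ry":0,"rz":0,"grip":0},{"x":0,"y":0,"z":-1,"rx":0,"ry":0,"rz":0,"grip":0},{"x":0,"y":0,"z":0,"rx":0,"ry":0,"rz":0,"grip":0},{"x":0,"y":0,"z":0,"rx":0,"ry":0,"rz":0,"grip":0}]' | grep contact
python3 -m crank '[{"x":0,"y":0,"z":-1,"rx":0,"ry":0,"rz":0,"grip":0},{"x":0,"y":0,"z":-1,"rx":0,"ry":0,"rz":0,"grip":0},{"x":0,"y":0,"z":-1,"rx":0,"ry":0,"rz":0,"grip":0},{"x":0,"y":0,"z":0,"rx":0,"ry":0,"rz":0,"grip":0},{"x":0,"y":0,"z":0,"rx":0,"ry":0,"rz":0,"grip":0}]'
python3 to.py c -.11 -.09 .19; python3 to.py w .50 .405 .2
```

```text
time: 19.98
position: [0.4161, 0.1811, 0.0433]
orientation: [-2.997, -0.942, 0.007]
contact_force: [0.2, -0.3, 0.6]
finger_gap: 1.004
finger_force: 0.0
time: 20.48
position: [0.4193, 0.1817, 0.0471]
orientation: [-2.997, -0.941, -0.006]
contact_force: [-1.2, 2.0, 6.5]
finger_gap: 0.738
finger_force: 45.0
contact_force: [-0.4, -2.0, -4.5]
time: 21.72
position: [0.4166, 0.1807, 0.1926]
orientation: [-2.997, -0.941, 0.006]
contact_force: [0.8, -0.3, -4.8]
finger_gap: 0.735
finger_force: 45.7
pos [0.4166 0.1807 0.1926] units xyz [-5.56 13.74  0.09] turn units [-0.01  0.02 -0.01] F [ 0.79 -0.34 -4.76] gap 0.735 ff 45.7 t 21.725
pos [0.4166 0.1807 0.1926] units xyz [ 6.55 -4.55 -0.26] turn units [-0.01  0.02 -0.01] F [ 0.79 -0.34 -4.76] gap 0.735 ff 45.7 t 21.725
```

```bash
python3 -m crank '[{"x":-0.42,"y":0.98,"z":-0.3,"rx":0,"ry":0,"rz":0,"grip":0},{"x":-0.42,"y":0.98,"z":-0.3,"rx":0,"ry":0,"rz":0,"grip":0},{"x":-0.42,"y":0.98,"z":0,"rx":0,"ry":0,"rz":0,"grip":0},{"x":-0.42,"y":0.98,"z":0,"rx":0,"ry":0,"rz":0,"grip":0},{"x":-0.42,"y":0.98,"z":0,"rx":0,"ry":0,"rz":0,"grip":0}]'>/dev/null
python3 -m crank '[{"x":-0.42,"y":0.98,"z":0,"rx":0,"ry":0,"rz":0,"grip":0},{"x":-0.42,"y":0.98,"z":0,"rx":0,"ry":0,"rz":0,"grip":0},{"x":-0.42,"y":0.98,"z":0,"rx":0,"ry":0,"rz":0,"grip":0},{"x":-0.42,"y":0.98,"z":0,"rx":0,"ry":0,"rz":0,"grip":0},{"x":-0.42,"y":0.98,"z":0,"rx":0,"ry":0,"rz":0,"grip":0}]'>/dev/null
python3 -m crank '[{"x":-0.42,"y":0.98,"z":0,"rx":0,"ry":0,"rz":0,"grip":0},{"x":-0.42,"y":0.98,"z":0,"rx":0,"ry":0,"rz":0,"grip":0},{"x":-0.42,"y":0.98,"z":0,"rx":0,"ry":0,"rz":0,"grip":0},{"x":-0.42,"y":0.98,"z":0,"rx":0,"ry":0,"rz":0,"grip":0},{"x":0,"y":0,"z":0,"rx":0,"ry":0,"rz":0,"grip":0}]'
python3 to.py c -.11 -.1 .059
python3 - <<'E'
from h import *
im,d=optics.capture('top');Q=cabf(pts('top',d,d>0))
# drawer geometry: panel top & walls
A=Q[(Q[:,2]>.113)&(Q[:,2]<.128)&(Q[:,0]>-.215)&(Q[:,0]<-.165)&(abs(Q[:,1])<.155)];print('panel',np.percentile(A,[3,97],axis=0).round(3).tolist())
B=Q[(Q[:,2]>.07)&(Q[:,2]<.1)&(Q[:,0]>-.17)&(Q[:,0]<-.01)&(abs(Q[:,1])>.12)&(abs(Q[:,1])<.17)]
for s in(-1,1):
    C=B[B[:,1]*s>0];print('wall',len(C),np.percentile(C,[3,50,97],axis=0).round(3).tolist() if len(C) else'')
F=Q[(Q[:,0]>-.16)&(Q[:,0]<-.03)&(abs(Q[:,1])<.12)&(Q[:,2]<.04)];print('floor',len(F),np.median(F[:,2]).round(4))
E
```

```text
time: 23.6
position: [0.5071, -0.2586, 0.2098]
orientation: [-2.995, -0.936, 0.005]
contact_force: [-0.5, -0.2, -3.7]
finger_gap: 0.74
finger_force: 46.2
pos [ 0.5071 -0.2586  0.2098] units xyz [0.01 0.02 5.03] turn units [-0.03  0.01 -0.02] F [-0.52 -0.16 -3.66] gap 0.74 ff 46.2 t 23.6
panel [[-0.197, -0.129, 0.114], [-0.182, 0.144, 0.125]]
wall 0 
wall 137 [[-0.164, 0.14, 0.076], [-0.094, 0.142, 0.097], [-0.015, 0.146, 0.1]]
floor 4271 0.0129
```

```bash
python3 -m crank '[{"x":0,"y":0,"z":1,"rx":0,"ry":0,"rz":0,"grip":0},{"x":0,"y":0,"z":1,"rx":0,"ry":0,"rz":0,"grip":0},{"x":0,"y":0,"z":1,"rx":0,"ry":0,"rz":0,"grip":0},{"x":0,"y":0,"z":1,"rx":0,"ry":0,"rz":0,"grip":0},{"x":0,"y":0,"z":0.6,"rx":0,"ry":0,"rz":0,"grip":0}]'
python3 -m crank '[{"x":0,"y":0,"z":0.2,"rx":0,"ry":0,"rz":0,"grip":0},{"x":0,"y":0,"z":0.2,"rx":0,"ry":0,"rz":0,"grip":0},{"x":0,"y":0,"z":0,"rx":0,"ry":0,"rz":0,"grip":0}]'
```

```text
time: 24.28
position: [0.5065, -0.2555, 0.0719]
orientation: [-2.993, -0.941, 0.004]
contact_force: [-0.4, -0.2, -2.7]
finger_gap: 0.738
finger_force: 46.2
time: 24.65
position: [0.5085, -0.2578, 0.0636]
orientation: [2.997, 0.941, 0.001]
contact_force: [-0.5, -0.7, -3.2]
finger_gap: 0.736
finger_force: 46.2
```

```bash
python3 -m crank '[{"x":0,"y":0,"z":0.12,"rx":0,"ry":0,"rz":0,"grip":0},{"x":0,"y":0,"z":0,"rx":0,"ry":0,"rz":0,"grip":0}]'
python3 -m crank '[{"x":0,"y":0,"z":0,"rx":0,"ry":0,"rz":0,"grip":0},{"x":0,"y":0,"z":0,"rx":0,"ry":0,"rz":0,"grip":0}]'
```

```text
time: 24.9
position: [0.5082, -0.2577, 0.0596]
orientation: [2.997, 0.941, 0.0]
contact_force: [-0.1, 0.2, -2.8]
finger_gap: 0.738
finger_force: 46.2
time: 25.15
position: [0.5082, -0.2577, 0.0596]
orientation: [2.997, 0.941, 0.0]
contact_force: [0.1, -0.2, -3.3]
finger_gap: 0.737
finger_force: 46.2
```

```bash
python3 -m crank '[{"x":0,"y":0,"z":0.06,"rx":0,"ry":0,"rz":0,"grip":0},{"x":0,"y":0,"z":0,"rx":0,"ry":0,"rz":0,"grip":0}]' | grep contact
python3 -m crank '[{"x":0,"y":0,"z":0,"rx":0,"ry":0,"rz":0,"grip":0.95},{"x":0,"y":0,"z":0,"rx":0,"ry":0,"rz":0,"grip":0.95},{"x":0,"y":0,"z":0,"rx":0,"ry":0,"rz":0,"grip":0.95},{"x":0,"y":0,"z":-0.4,"rx":0,"ry":0,"rz":0,"grip":0.95},{"x":0,"y":0,"z":-1,"rx":0,"ry":0,"rz":0,"grip":0.95}]'
python3 -m crank '[{"x":0,"y":0,"z":-1,"rx":0,"ry":0,"rz":0,"grip":1},{"x":0,"y":0,"z":-1,"rx":0,"ry":0,"rz":0,"grip":1},{"x":0,"y":0,"z":-1,"rx":0,"ry":0,"rz":0,"grip":1},{"x":0.1,"y":-0.9,"z":-0.5,"rx":0,"ry":0,"rz":0,"grip":1},{"x":0.5,"y":-0.9,"z":0,"rx":0,"ry":0,"rz":0,"grip":1}]'
python3 to.py w .52 .082 .19
```

```text
contact_force: [-0.5, 0.0, -3.9]
time: 26.02
position: [0.5067, -0.2565, 0.0986]
orientation: [-2.993, -0.94, 0.004]
contact_force: [-0.4, -0.3, -0.6]
finger_gap: 0.949
finger_force: 0.0
time: 26.65
position: [0.4923, -0.203, 0.2073]
orientation: [2.996, 0.938, 0.004]
contact_force: [0.5, 0.3, 0.1]
finger_gap: 0.999
finger_force: 0.0
pos [ 0.4923 -0.203   0.2073] units xyz [ 6.18 -7.28  0.57] turn units [ 0.02 -0.01 -0.02] F [0.51 0.34 0.15] gap 0.999 ff 0.0 t 26.65
```

Next tin C (.520,.082).

```bash
python3 -m crank '[{"x":0.82,"y":-0.95,"z":0,"rx":0,"ry":0,"rz":0,"grip":1},{"x":0.82,"y":-0.95,"z":0,"rx":0,"ry":0,"rz":0,"grip":1},{"x":0.82,"y":-0.95,"z":0,"rx":0,"ry":0,"rz":0,"grip":1},{"x":0.82,"y":-0.95,"z":0,"rx":0,"ry":0,"rz":0,"grip":1},{"x":0.82,"y":-0.95,"z":0,"rx":0,"ry":0,"rz":0,"grip":1}]'>/dev/null
python3 -m crank '[{"x":0.82,"y":-0.95,"z":0.3,"rx":0,"ry":0,"rz":0,"grip":1},{"x":0.82,"y":-0.95,"z":0.6,"rx":0,"ry":0,"rz":0,"grip":1},{"x":0.41,"y":-0.5,"z":0.6,"rx":0,"ry":0,"rz":0,"grip":1},{"x":0,"y":0,"z":0,"rx":0,"ry":0,"rz":0,"grip":1},{"x":0,"y":0,"z":0,"rx":0,"ry":0,"rz":0,"grip":1}]'
python3 tins.py;python3 to.py w .52 .082 .045
```

```text
time: 27.9
position: [0.521, 0.0777, 0.1599]
orientation: [2.997, 0.94, -0.0]
contact_force: [0.1, -0.3, -0.7]
finger_gap: 0.998
finger_force: 0.0
front pts x [-0.24  -0.193 -0.182]
scene [ 0.521  0.08   0.035 -0.38   0.105  0.084]
scene [ 0.518  0.184  0.035 -0.466  0.162  0.084]
top [ 0.628  0.078  0.033 -0.317  0.192  0.082]
scene [ 0.63   0.081  0.035 -0.318  0.195  0.084]
top [ 0.628  0.199  0.033 -0.416  0.261  0.082]
scene [ 0.628  0.2    0.034 -0.416  0.262  0.084]
pos [0.5214 0.0775 0.1605] units xyz [ 0.04 -0.16  3.85] turn units [ 0.01 -0.01 -0.02] F [-0.73 -0.19  0.4 ] gap 1.001 ff 0.0 t 28.0
```

View pics/t_last.png

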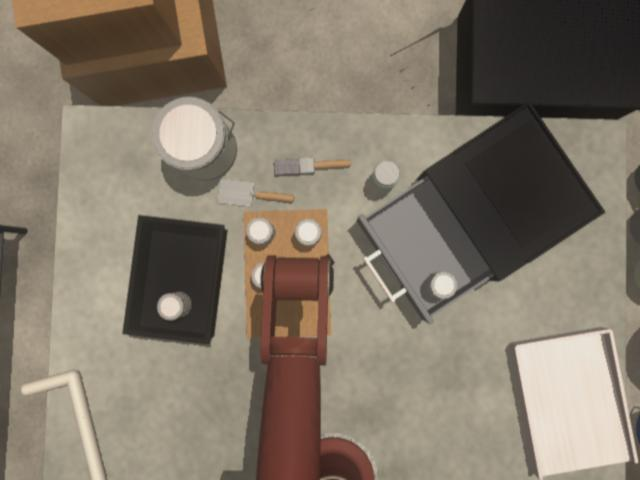

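```bash
python3 -m crank '[{"x":0.02,"y":-0.12,"z":1,"rx":0,"ry":0,"rz":0,"grip":1},{"x":0,"y":0,"z":1,"rx":0,"ry":0,"rz":0,"grip":1},{"x":0,"y":0,"z":1,"rx":0,"ry":0,"rz":0,"grip":1},{"x":0,"y":0,"z":0.85,"rx":0,"ry":0,"rz":0,"grip":1},{"x":0,"y":0,"z":0,"rx":0,"ry":0,"rz":0,"grip":1}]' 40
python3 -m crank '[{"x":0,"y":0,"z":0,"rx":0,"ry":0,"rz":0,"grip":0},{"x":0,"y":0,"z":0,"rx":0,"ry":0,"rz":0,"grip":0},{"x":0,"y":0,"z":0,"rx":0,"ry":0,"rz":0,"grip":0},{"x":0,"y":0,"z":0,"rx":0,"ry":0,"rz":0,"grip":0}]'
python3 -m crank '[{"x":0,"y":0,"z":-0.5,"rx":0,"ry":0,"rz":0,"grip":0},{"x":0,"y":0,"z":-0.5,"rx":0,"ry":0,"rz":0,"grip":0},{"x":0,"y":0,"z":-1,"rx":0,"ry":0,"rz":0,"grip":0},{"x":0,"y":0,"z":0,"rx":0,"ry":0,"rz":0,"grip":0},{"x":0,"y":0,"z":0,"rx":0,"ry":0,"rz":0,"grip":0}]' | grep contact
python3 -m crank '[{"x":0,"y":0,"z":-1,"rx":0,"ry":0,"rz":0,"grip":0},{"x":0,"y":0,"z":-1,"rx":0,"ry":0,"rz":0,"grip":0},{"x":0,"y":0,"z":-1,"rx":0,"ry":0,"rz":0,"grip":0},{"x":0,"y":0,"z":0,"rx":0,"ry":0,"rz":0,"grip":0},{"x":0,"y":0,"z":0,"rx":0,"ry":0,"rz":0,"grip":0}]'
python3 to.py c -.11 -.032 .21; python3 to.py w .50 .405 .2
```

```text
time: 28.62
position: [0.5179, 0.0809, 0.0425]
orientation: [-2.997, -0.939, 0.006]
contact_force: [-0.7, 1.0, 0.8]
finger_gap: 1.003
finger_force: 0.0
time: 29.12
position: [0.521, 0.0816, 0.0463]
orientation: [2.996, 0.94, 0.006]
contact_force: [0.8, -1.0, 6.4]
finger_gap: 0.739
finger_force: 45.4
contact_force: [0.3, 0.6, -3.9]
time: 30.38
position: [0.518, 0.0818, 0.1915]
orientation: [-2.996, -0.941, 0.006]
contact_force: [-0.0, 0.2, -5.1]
finger_gap: 0.737
finger_force: 46.1
pos [0.518  0.0818 0.1915] units xyz [-4.52  9.1  -0.62] turn units [-0.01  0.02 -0.01] F [-0.02  0.17 -5.07] gap 0.737 ff 46.1 t 30.375
pos [0.518  0.0818 0.1915] units xyz [ 5.66 -9.19 -0.28] turn units [-0.01  0.02 -0.01] F [-0.02  0.17 -5.07] gap 0.737 ff 46.1 t 30.375
```

```bash
python3 -m crank '[{"x":-0.45,"y":0.91,"z":-0.3,"rx":0,"ry":0,"rz":0,"grip":0},{"x":-0.45,"y":0.91,"z":-0.3,"rx":0,"ry":0,"rz":0,"grip":0},{"x":-0.45,"y":0.91,"z":0,"rx":0,"ry":0,"rz":0,"grip":0},{"x":-0.45,"y":0.91,"z":0,"rx":0,"ry":0,"rz":0,"grip":0},{"x":-0.45,"y":0.91,"z":0,"rx":0,"ry":0,"rz":0,"grip":0}]'>/dev/null
python3 -m crank '[{"x":-0.45,"y":0.91,"z":0,"rx":0,"ry":0,"rz":0,"grip":0},{"x":-0.45,"y":0.91,"z":0,"rx":0,"ry":0,"rz":0,"grip":0},{"x":-0.45,"y":0.91,"z":0,"rx":0,"ry":0,"rz":0,"grip":0},{"x":-0.45,"y":0.91,"z":0,"rx":0,"ry":0,"rz":0,"grip":0},{"x":-0.4,"y":0.91,"z":0,"rx":0,"ry":0,"rz":0,"grip":0}]'>/dev/null
python3 -m crank '[{"x":0,"y":0,"z":0,"rx":0,"ry":0,"rz":0,"grip":0},{"x":0,"y":0,"z":0,"rx":0,"ry":0,"rz":0,"grip":0},{"x":0,"y":0,"z":0,"rx":0,"ry":0,"rz":0,"grip":0}]'
python3 to.py c -.11 -.03 .0585
```

```text
time: 32.0
position: [0.5653, -0.2175, 0.2111]
orientation: [-2.996, -0.942, 0.002]
contact_force: [0.8, 1.0, -3.4]
finger_gap: 0.734
finger_force: 46.5
pos [ 0.5653 -0.2175  0.2111] units xyz [-0.04  0.02  5.09] turn units [-0.01  0.   -0.  ] F [ 0.8   0.95 -3.39] gap 0.734 ff 46.5 t 32.0
```

```bash
python3 -m crank '[{"x":0,"y":0,"z":1,"rx":0,"ry":0,"rz":0,"grip":0},{"x":0,"y":0,"z":1,"rx":0,"ry":0,"rz":0,"grip":0},{"x":0,"y":0,"z":1,"rx":0,"ry":0,"rz":0,"grip":0},{"x":0,"y":0,"z":1,"rx":0,"ry":0,"rz":0,"grip":0},{"x":0,"y":0,"z":0.6,"rx":0,"ry":0,"rz":0,"grip":0}]' | grep contact
python3 -m crank '[{"x":0,"y":0,"z":0.2,"rx":0,"ry":0,"rz":0,"grip":0},{"x":0,"y":0,"z":0.2,"rx":0,"ry":0,"rz":0,"grip":0},{"x":0,"y":0,"z":0.05,"rx":0,"ry":0,"rz":0,"grip":0},{"x":0,"y":0,"z":0,"rx":0,"ry":0,"rz":0,"grip":0}]'
```

```text
contact_force: [-0.1, 0.3, -3.8]
time: 33.12
position: [0.5663, -0.2188, 0.0614]
orientation: [2.996, 0.941, 0.001]
contact_force: [0.5, -0.1, -3.7]
finger_gap: 0.737
finger_force: 46.5
```

```bash
python3 -m crank '[{"x":0,"y":0,"z":0.12,"rx":0,"ry":0,"rz":0,"grip":0},{"x":0,"y":0,"z":0,"rx":0,"ry":0,"rz":0,"grip":0}]' | grep contact
python3 -m crank '[{"x":0,"y":0,"z":0,"rx":0,"ry":0,"rz":0,"grip":0.95},{"x":0,"y":0,"z":0,"rx":0,"ry":0,"rz":0,"grip":0.95},{"x":0,"y":0,"z":0,"rx":0,"ry":0,"rz":0,"grip":0.95},{"x":0,"y":0,"z":-0.4,"rx":0,"ry":0,"rz":0,"grip":0.95},{"x":0,"y":0,"z":-1,"rx":0,"ry":0,"rz":0,"grip":0.95}]'
python3 -m crank '[{"x":0,"y":0,"z":-1,"rx":0,"ry":0,"rz":0,"grip":1},{"x":0,"y":0,"z":-1,"rx":0,"ry":0,"rz":0,"grip":1},{"x":0,"y":0,"z":-1,"rx":0,"ry":0,"rz":0,"grip":1},{"x":0.5,"y":-0.9,"z":-0.5,"rx":0,"ry":0,"rz":0,"grip":1},{"x":0.5,"y":-0.9,"z":0,"rx":0,"ry":0,"rz":0,"grip":1}]'
python3 tins.py; python3 to.py w .629 .079 .16
```

```text
contact_force: [-0.1, 0.3, -3.7]
time: 34.0
position: [0.5646, -0.2179, 0.0984]
orientation: [-2.995, -0.94, 0.004]
contact_force: [0.0, -0.7, 1.1]
finger_gap: 0.949
finger_force: 0.0
time: 34.62
position: [0.5606, -0.157, 0.2075]
orientation: [2.995, 0.939, 0.006]
contact_force: [0.2, 0.3, -0.1]
finger_gap: 1.001
finger_force: 0.0
front pts x [-0.24  -0.194 -0.182]
top [ 0.517  0.182  0.033 -0.465  0.161  0.082]
scene [ 0.519  0.183  0.035 -0.466  0.163  0.084]
top [ 0.629  0.078  0.033 -0.317  0.193  0.082]
scene [ 0.629  0.08   0.035 -0.318  0.193  0.084]
top [ 0.628  0.199  0.033 -0.416  0.261  0.082]
scene [ 0.628  0.199  0.034 -0.416  0.261  0.084]
pos [ 0.5597 -0.155   0.2056] units xyz [ 6.37 -5.06  1.53] turn units [ 0.01 -0.01  0.01] F [ 0.05 -0.65  0.56] gap 0.998 ff 0.0 t 34.725
```

Next tin at (.629,.079).

```bash
python3 -m crank '[{"x":0.91,"y":-0.73,"z":0,"rx":0,"ry":0,"rz":0,"grip":1},{"x":0.91,"y":-0.73,"z":0,"rx":0,"ry":0,"rz":0,"grip":1},{"x":0.91,"y":-0.73,"z":0,"rx":0,"ry":0,"rz":0,"grip":1},{"x":0.91,"y":-0.73,"z":0,"rx":0,"ry":0,"rz":0,"grip":1},{"x":0.91,"y":-0.73,"z":0,"rx":0,"ry":0,"rz":0,"grip":1}]'>/dev/null
python3 -m crank '[{"x":0.91,"y":-0.73,"z":0.5,"rx":0,"ry":0,"rz":0,"grip":1},{"x":0.91,"y":-0.73,"z":1,"rx":0,"ry":0,"rz":0,"grip":1},{"x":0,"y":0,"z":0,"rx":0,"ry":0,"rz":0,"grip":1},{"x":0,"y":0,"z":0,"rx":0,"ry":0,"rz":0,"grip":1},{"x":0,"y":0,"z":0,"rx":0,"ry":0,"rz":0,"grip":1}]'>/dev/null
python3 to.py w .629 .079 .045
```

```text
pos [0.6295 0.0767 0.1607] units xyz [ 0.02 -0.08  3.86] turn units [ 0.01 -0.01 -0.02] F [-0.01  0.22  0.33] gap 1.002 ff 0.0 t 35.975
```

```bash
python3 -m crank '[{"x":0,"y":-0.06,"z":1,"rx":0,"ry":0,"rz":0,"grip":1},{"x":0,"y":0,"z":1,"rx":0,"ry":0,"rz":0,"grip":1},{"x":0,"y":0,"z":1,"rx":0,"ry":0,"rz":0,"grip":1},{"x":0,"y":0,"z":0.86,"rx":0,"ry":0,"rz":0,"grip":1},{"x":0,"y":0,"z":0,"rx":0,"ry":0,"rz":0,"grip":1}]' 40
python3 -m crank '[{"x":0,"y":0,"z":0,"rx":0,"ry":0,"rz":0,"grip":0},{"x":0,"y":0,"z":0,"rx":0,"ry":0,"rz":0,"grip":0},{"x":0,"y":0,"z":0,"rx":0,"ry":0,"rz":0,"grip":0},{"x":0,"y":0,"z":0,"rx":0,"ry":0,"rz":0,"grip":0}]'
python3 -m crank '[{"x":0,"y":0,"z":-0.5,"rx":0,"ry":0,"rz":0,"grip":0},{"x":0,"y":0,"z":-0.5,"rx":0,"ry":0,"rz":0,"grip":0},{"x":0,"y":0,"z":-1,"rx":0,"ry":0,"rz":0,"grip":0},{"x":0,"y":0,"z":0,"rx":0,"ry":0,"rz":0,"grip":0},{"x":0,"y":0,"z":0,"rx":0,"ry":0,"rz":0,"grip":0}]' | grep contact
python3 -m crank '[{"x":0,"y":0,"z":-1,"rx":0,"ry":0,"rz":0,"grip":0},{"x":0,"y":0,"z":-1,"rx":0,"ry":0,"rz":0,"grip":0},{"x":0,"y":0,"z":-1,"rx":0,"ry":0,"rz":0,"grip":0},{"x":0,"y":0,"z":0,"rx":0,"ry":0,"rz":0,"grip":0},{"x":0,"y":0,"z":0,"rx":0,"ry":0,"rz":0,"grip":0}]'
python3 to.py c -.11 .04 .21; python3 to.py w .50 .405 .2
```

```text
time: 36.6
position: [0.6262, 0.0784, 0.0416]
orientation: [-2.997, -0.939, 0.006]
contact_force: [-0.2, -0.6, -0.3]
finger_gap: 0.999
finger_force: 0.0
time: 37.1
position: [0.6293, 0.0793, 0.0457]
orientation: [2.996, 0.94, 0.005]
contact_force: [-1.0, -0.4, 6.5]
finger_gap: 0.736
finger_force: 45.2
contact_force: [0.7, 0.1, -4.7]
time: 38.35
position: [0.6265, 0.0794, 0.1905]
orientation: [-2.996, -0.94, 0.006]
contact_force: [-0.4, -0.1, -5.2]
finger_gap: 0.735
finger_force: 45.7
pos [0.6265 0.0794 0.1905] units xyz [-5.04  6.96 -0.65] turn units [-0.01  0.02 -0.01] F [-0.45 -0.07 -5.15] gap 0.735 ff 45.7 t 38.35
pos [0.6265 0.0794 0.1905] units xyz [  2.74 -11.32  -0.3 ] turn units [-0.01  0.02 -0.01] F [-0.45 -0.07 -5.15] gap 0.735 ff 45.7 t 38.35
```

```bash
python3 -m crank '[{"x":-0.72,"y":0.99,"z":-0.35,"rx":0,"ry":0,"rz":0,"grip":0},{"x":-0.72,"y":0.99,"z":-0.3,"rx":0,"ry":0,"rz":0,"grip":0},{"x":-0.72,"y":0.99,"z":0,"rx":0,"ry":0,"rz":0,"grip":0},{"x":-0.72,"y":0.99,"z":0,"rx":0,"ry":0,"rz":0,"grip":0},{"x":-0.72,"y":0.99,"z":0,"rx":0,"ry":0,"rz":0,"grip":0}]'>/dev/null
python3 -m crank '[{"x":-0.72,"y":0.99,"z":0,"rx":0,"ry":0,"rz":0,"grip":0},{"x":-0.72,"y":0.99,"z":0,"rx":0,"ry":0,"rz":0,"grip":0},{"x":0,"y":0,"z":0,"rx":0,"ry":0,"rz":0,"grip":0},{"x":0,"y":0,"z":0,"rx":0,"ry":0,"rz":0,"grip":0},{"x":0,"y":0,"z":0,"rx":0,"ry":0,"rz":0,"grip":0}]'>/dev/null
python3 to.py c -.11 .04 .0585
```

```text
pos [ 0.6221 -0.1764  0.2116] units xyz [-0.04  0.06  5.1 ] turn units [-0.01  0.    0.  ] F [-0.14 -0.78 -3.45] gap 0.739 ff 46.1 t 39.6
```

```bash
python3 -m crank '[{"x":0,"y":0,"z":1,"rx":0,"ry":0,"rz":0,"grip":0},{"x":0,"y":0,"z":1,"rx":0,"ry":0,"rz":0,"grip":0},{"x":0,"y":0,"z":1,"rx":0,"ry":0,"rz":0,"grip":0},{"x":0,"y":0,"z":1,"rx":0,"ry":0,"rz":0,"grip":0},{"x":0,"y":0,"z":0.6,"rx":0,"ry":0,"rz":0,"grip":0}]' | grep contact
python3 -m crank '[{"x":0,"y":0,"z":0.2,"rx":0,"ry":0,"rz":0,"grip":0},{"x":0,"y":0,"z":0.2,"rx":0,"ry":0,"rz":0,"grip":0},{"x":0,"y":0,"z":0.16,"rx":0,"ry":0,"rz":0,"grip":0},{"x":0,"y":0,"z":0,"rx":0,"ry":0,"rz":0,"grip":0}]'
python3 -m crank '[{"x":0,"y":0,"z":0,"rx":0,"ry":0,"rz":0,"grip":0.95},{"x":0,"y":0,"z":0,"rx":0,"ry":0,"rz":0,"grip":0.95},{"x":0,"y":0,"z":0,"rx":0,"ry":0,"rz":0,"grip":0.95},{"x":0,"y":0,"z":-0.4,"rx":0,"ry":0,"rz":0,"grip":0.95},{"x":0,"y":0,"z":-1,"rx":0,"ry":0,"rz":0,"grip":0.95}]'
python3 -m crank '[{"x":0,"y":0,"z":-1,"rx":0,"ry":0,"rz":0,"grip":1},{"x":0,"y":0,"z":-1,"rx":0,"ry":0,"rz":0,"grip":1},{"x":0,"y":0,"z":-1,"rx":0,"ry":0,"rz":0,"grip":1},{"x":0,"y":-0.9,"z":-0.5,"rx":0,"ry":0,"rz":0,"grip":1},{"x":0,"y":-0.9,"z":0,"rx":0,"ry":0,"rz":0,"grip":1}]'
python3 tins.py; python3 to.py w .518 .183 .16
```

```text
contact_force: [-0.0, 0.5, -3.0]
time: 40.72
position: [0.6226, -0.1777, 0.0582]
orientation: [2.997, 0.941, 0.0]
contact_force: [-0.2, -0.1, -4.8]
finger_gap: 0.734
finger_force: 46.1
time: 41.35
position: [0.621, -0.1769, 0.0988]
orientation: [-2.994, -0.94, 0.005]
contact_force: [0.1, 0.8, 0.7]
finger_gap: 0.951
finger_force: 0.0
time: 41.98
position: [0.5922, -0.1331, 0.2081]
orientation: [2.996, 0.94, 0.005]
contact_force: [-0.4, 1.0, -0.1]
finger_gap: 0.999
finger_force: 0.0
front pts x [-0.24  -0.194 -0.182]
top [ 0.518  0.183  0.033 -0.466  0.161  0.082]
scene [ 0.517  0.182  0.035 -0.466  0.16   0.084]
top [ 0.628  0.199  0.033 -0.416  0.261  0.082]
scene [ 0.629  0.199  0.034 -0.416  0.262  0.084]
pos [ 0.5909 -0.1316  0.2062] units xyz [ 4.02 -9.99  1.54] turn units [ 0.   -0.01  0.  ] F [ 0.24  1.18 -1.09] gap 1.001 ff 0.0 t 42.075
```

```bash
python3 -m crank '[{"x":0.4,"y":-1,"z":0,"rx":0,"ry":0,"rz":0,"grip":1},{"x":0.4,"y":-1,"z":0,"rx":0,"ry":0,"rz":0,"grip":1},{"x":0.4,"y":-1,"z":0,"rx":0,"ry":0,"rz":0,"grip":1},{"x":0.4,"y":-1,"z":0,"rx":0,"ry":0,"rz":0,"grip":1},{"x":0.4,"y":-1,"z":0,"rx":0,"ry":0,"rz":0,"grip":1}]'>/dev/null
python3 -m crank '[{"x":0.4,"y":-1,"z":0,"rx":0,"ry":0,"rz":0,"grip":1},{"x":0.4,"y":-1,"z":0,"rx":0,"ry":0,"rz":0,"grip":1},{"x":0.4,"y":-1,"z":0,"rx":0,"ry":0,"rz":0,"grip":1},{"x":0.4,"y":-1,"z":0.5,"rx":0,"ry":0,"rz":0,"grip":1},{"x":0.4,"y":-1,"z":1,"rx":0,"ry":0,"rz":0,"grip":1}]'>/dev/null
python3 -m crank '[{"x":0,"y":0,"z":0,"rx":0,"ry":0,"rz":0,"grip":1},{"x":0,"y":0,"z":0,"rx":0,"ry":0,"rz":0,"grip":1},{"x":0,"y":0,"z":0,"rx":0,"ry":0,"rz":0,"grip":1}]'>/dev/null
python3 to.py w .518 .183 .045
```

```text
pos [0.5198 0.1807 0.1614] units xyz [-0.01 -0.1   3.88] turn units [ 0.01 -0.01 -0.02] F [0.4  0.18 0.04] gap 1.0 ff 0.0 t 43.7
```

```bash
python3 -m crank '[{"x":0,"y":-0.08,"z":1,"rx":0,"ry":0,"rz":0,"grip":1},{"x":0,"y":0,"z":1,"rx":0,"ry":0,"rz":0,"grip":1},{"x":0,"y":0,"z":1,"rx":0,"ry":0,"rz":0,"grip":1},{"x":0,"y":0,"z":0.86,"rx":0,"ry":0,"rz":0,"grip":1},{"x":0,"y":0,"z":0,"rx":0,"ry":0,"rz":0,"grip":1}]' 40
python3 -m crank '[{"x":0,"y":0,"z":0,"rx":0,"ry":0,"rz":0,"grip":0},{"x":0,"y":0,"z":0,"rx":0,"ry":0,"rz":0,"grip":0},{"x":0,"y":0,"z":0,"rx":0,"ry":0,"rz":0,"grip":0},{"x":0,"y":0,"z":0,"rx":0,"ry":0,"rz":0,"grip":0}]'
python3 -m crank '[{"x":0,"y":0,"z":-0.5,"rx":0,"ry":0,"rz":0,"grip":0},{"x":0,"y":0,"z":-0.5,"rx":0,"ry":0,"rz":0,"grip":0},{"x":0,"y":0,"z":-1,"rx":0,"ry":0,"rz":0,"grip":0},{"x":0,"y":0,"z":0,"rx":0,"ry":0,"rz":0,"grip":0},{"x":0,"y":0,"z":0,"rx":0,"ry":0,"rz":0,"grip":0}]' | grep contact
python3 -m crank '[{"x":0,"y":0,"z":-1,"rx":0,"ry":0,"rz":0,"grip":0},{"x":0,"y":0,"z":-1,"rx":0,"ry":0,"rz":0,"grip":0},{"x":0,"y":0,"z":-1,"rx":0,"ry":0,"rz":0,"grip":0},{"x":0,"y":0,"z":0,"rx":0,"ry":0,"rz":0,"grip":0},{"x":0,"y":0,"z":0,"rx":0,"ry":0,"rz":0,"grip":0}]'
python3 to.py c -.11 .107 .21; python3 to.py w .51 .405 .2
```

```text
time: 44.32
position: [0.5162, 0.1824, 0.0427]
orientation: [-2.998, -0.939, 0.006]
contact_force: [-0.3, 0.1, 0.9]
finger_gap: 1.0
finger_force: 0.0
time: 44.82
position: [0.5191, 0.1836, 0.0464]
orientation: [2.997, 0.94, 0.007]
contact_force: [0.2, -0.5, 6.5]
finger_gap: 0.74
finger_force: 44.4
contact_force: [-0.6, 0.2, -0.4]
time: 46.08
position: [0.5161, 0.1832, 0.1917]
orientation: [-2.997, -0.941, 0.005]
contact_force: [-0.6, 1.1, -1.0]
finger_gap: 0.741
finger_force: 44.2
pos [0.5161 0.1832 0.1917] units xyz [-1.77 11.9  -0.62] turn units [-0.01  0.02 -0.01] F [-0.6   1.08 -1.  ] gap 0.741 ff 44.2 t 46.075
pos [0.5161 0.1832 0.1917] units xyz [ 4.06 -6.18 -0.28] turn units [-0.01  0.02 -0.01] F [-0.6   1.08 -1.  ] gap 0.741 ff 44.2 t 46.075
```

```bash
python3 -m crank '[{"x":0.58,"y":-0.88,"z":0,"rx":0,"ry":0,"rz":0,"grip":0},{"x":0.58,"y":-0.88,"z":0,"rx":0,"ry":0,"rz":0,"grip":0},{"x":0.58,"y":-0.88,"z":0,"rx":0,"ry":0,"rz":0,"grip":0},{"x":0.58,"y":-0.88,"z":0,"rx":0,"ry":0,"rz":0,"grip":0},{"x":0.58,"y":-0.88,"z":0,"rx":0,"ry":0,"rz":0,"grip":0}]'>/dev/null
python3 -m crank '[{"x":0.58,"y":-0.88,"z":0,"rx":0,"ry":0,"rz":0,"grip":0},{"x":0.58,"y":-0.88,"z":0,"rx":0,"ry":0,"rz":0,"grip":0},{"x":0,"y":0,"z":0,"rx":0,"ry":0,"rz":0,"grip":0},{"x":0,"y":0,"z":0,"rx":0,"ry":0,"rz":0,"grip":0},{"x":0,"y":0,"z":0,"rx":0,"ry":0,"rz":0,"grip":0}]'
python3 -m crank '[{"x":0,"y":0,"z":1,"rx":0,"ry":0,"rz":0,"grip":0},{"x":0,"y":0,"z":1,"rx":0,"ry":0,"rz":0,"grip":0},{"x":0,"y":0,"z":1,"rx":0,"ry":0,"rz":0,"grip":0},{"x":0,"y":0,"z":1,"rx":0,"ry":0,"rz":0,"grip":0},{"x":0,"y":0,"z":0.3,"rx":0,"ry":0,"rz":0,"grip":0}]'
python3 to.py w .51 .405 .052
```

```text
time: 47.32
position: [0.5114, 0.4036, 0.1932]
orientation: [2.997, 0.939, -0.002]
contact_force: [0.1, 0.8, -0.5]
finger_gap: 0.739
finger_force: 44.3
time: 47.95
position: [0.5102, 0.403, 0.0625]
orientation: [2.997, 0.939, -0.007]
contact_force: [-0.2, 0.0, -0.5]
finger_gap: 0.733
finger_force: 44.3
pos [0.5102 0.403  0.0625] units xyz [ 0.03 -0.06  0.35] turn units [-0.    0.03 -0.01] F [-0.23  0.02 -0.51] gap 0.733 ff 44.3 t 47.95
```

```bash
python3 -m crank '[{"x":0,"y":0,"z":0.2,"rx":0,"ry":0,"rz":0,"grip":0},{"x":0,"y":0,"z":0.1,"rx":0,"ry":0,"rz":0,"grip":0},{"x":0,"y":0,"z":0,"rx":0,"ry":0,"rz":0,"grip":0}]' | grep contact
python3 -m crank '[{"x":0,"y":0,"z":0,"rx":0,"ry":0,"rz":0,"grip":0.9},{"x":0,"y":0,"z":0,"rx":0,"ry":0,"rz":0,"grip":0.9},{"x":0,"y":0,"z":0,"rx":0,"ry":0,"rz":0,"grip":0.9},{"x":0,"y":0,"z":-0.5,"rx":0,"ry":0,"rz":0,"grip":0.9},{"x":0,"y":0,"z":-1,"rx":0,"ry":0,"rz":0,"grip":0.9}]' | grep contact
python3 -m crank '[{"x":0,"y":0,"z":-1,"rx":0,"ry":0,"rz":0,"grip":1},{"x":0,"y":0,"z":-1,"rx":0,"ry":0,"rz":0,"grip":1},{"x":0,"y":0,"z":-1,"rx":0,"ry":0,"rz":0,"grip":1},{"x":0,"y":0,"z":0,"rx":0,"ry":0,"rz":0,"grip":1}]'
python3 tins.py; python3 to.py w .629 .2 .16
```

```text
contact_force: [0.3, -0.2, -1.3]
contact_force: [0.2, -0.5, 0.6]
time: 49.45
position: [0.5134, 0.4059, 0.1961]
orientation: [-2.995, -0.94, -0.012]
contact_force: [0.1, 0.0, -0.5]
finger_gap: 0.998
finger_force: 0.0
front pts x [-0.24  -0.193 -0.182]
top [ 0.628  0.199  0.033 -0.416  0.261  0.082]
scene [ 0.629  0.2    0.035 -0.416  0.263  0.084]
pos [0.5115 0.4047 0.1913] units xyz [-0.69  7.84  1.04] turn units [ 0.   -0.   -0.01] F [ 0.33  0.07 -0.87] gap 1.005 ff 0.0 t 49.55
```

```bash
python3 -m crank '[{"x":-0.09,"y":0.98,"z":0,"rx":0,"ry":0,"rz":0,"grip":1},{"x":-0.09,"y":0.98,"z":0,"rx":0,"ry":0,"rz":0,"grip":1},{"x":-0.09,"y":0.98,"z":0,"rx":0,"ry":0,"rz":0,"grip":1},{"x":-0.09,"y":0.98,"z":0,"rx":0,"ry":0,"rz":0,"grip":1},{"x":-0.09,"y":0.98,"z":0,"rx":0,"ry":0,"rz":0,"grip":1}]'>/dev/null
python3 -m crank '[{"x":-0.09,"y":0.98,"z":0,"rx":0,"ry":0,"rz":0,"grip":1},{"x":-0.09,"y":0.98,"z":0.4,"rx":0,"ry":0,"rz":0,"grip":1},{"x":-0.09,"y":0.98,"z":0.6,"rx":0,"ry":0,"rz":0,"grip":1},{"x":0,"y":0,"z":0,"rx":0,"ry":0,"rz":0,"grip":1},{"x":0,"y":0,"z":0,"rx":0,"ry":0,"rz":0,"grip":1}]'>/dev/null
python3 -m crank '[{"x":0,"y":0,"z":0,"rx":0,"ry":0,"rz":0,"grip":1}]'>/dev/null
python3 to.py w .629 .2 .045
```

```text
pos [0.628  0.2003 0.1615] units xyz [0.02 0.03 3.88] turn units [-0. -0. -0.] F [ 0.02 -0.01  0.02] gap 0.999 ff 0.0 t 50.925
```

```bash
python3 -m crank '[{"x":0.02,"y":0.03,"z":1,"rx":0,"ry":0,"rz":0,"grip":1},{"x":0,"y":0,"z":1,"rx":0,"ry":0,"rz":0,"grip":1},{"x":0,"y":0,"z":1,"rx":0,"ry":0,"rz":0,"grip":1},{"x":0,"y":0,"z":0.86,"rx":0,"ry":0,"rz":0,"grip":1},{"x":0,"y":0,"z":0,"rx":0,"ry":0,"rz":0,"grip":1}]' 40
python3 -m crank '[{"x":0,"y":0,"z":0,"rx":0,"ry":0,"rz":0,"grip":0},{"x":0,"y":0,"z":0,"rx":0,"ry":0,"rz":0,"grip":0},{"x":0,"y":0,"z":0,"rx":0,"ry":0,"rz":0,"grip":0},{"x":0,"y":0,"z":0,"rx":0,"ry":0,"rz":0,"grip":0}]'
python3 -m crank '[{"x":0,"y":0,"z":-0.5,"rx":0,"ry":0,"rz":0,"grip":0},{"x":0,"y":0,"z":-0.5,"rx":0,"ry":0,"rz":0,"grip":0},{"x":0,"y":0,"z":-1,"rx":0,"ry":0,"rz":0,"grip":0},{"x":0,"y":0,"z":0,"rx":0,"ry":0,"rz":0,"grip":0},{"x":0,"y":0,"z":0,"rx":0,"ry":0,"rz":0,"grip":0}]' | grep contact
python3 -m crank '[{"x":0,"y":0,"z":-1,"rx":0,"ry":0,"rz":0,"grip":0},{"x":0,"y":0,"z":-1,"rx":0,"ry":0,"rz":0,"grip":0},{"x":0,"y":0,"z":-1,"rx":0,"ry":0,"rz":0,"grip":0},{"x":0,"y":0,"z":0,"rx":0,"ry":0,"rz":0,"grip":0},{"x":0,"y":0,"z":0,"rx":0,"ry":0,"rz":0,"grip":0}]'
python3 to.py c -.11 .107 .21; python3 to.py w .58 .399 .2
```

```text
time: 51.55
position: [0.6272, 0.1994, 0.0431]
orientation: [-2.996, -0.942, 0.007]
contact_force: [-0.3, -0.2, 0.4]
finger_gap: 1.002
finger_force: 0.0
time: 52.05
position: [0.6309, 0.1994, 0.0477]
orientation: [2.997, 0.941, 0.006]
contact_force: [-0.6, 2.3, 6.8]
finger_gap: 0.736
finger_force: 44.4
contact_force: [0.2, -0.2, -0.4]
time: 53.3
position: [0.6282, 0.1987, 0.1927]
orientation: [-2.997, -0.941, 0.006]
contact_force: [0.1, -0.2, -1.3]
finger_gap: 0.736
finger_force: 44.1
pos [0.6282 0.1987 0.1927] units xyz [-5.13 10.19 -0.58] turn units [-0.01  0.02 -0.01] F [ 0.06 -0.2  -1.3 ] gap 0.736 ff 44.1 t 53.3
pos [0.6282 0.1987 0.1927] units xyz [ 2.5  -6.4  -0.24] turn units [-0.01  0.02 -0.01] F [ 0.06 -0.2  -1.3 ] gap 0.736 ff 44.1 t 53.3
```

```bash
python3 -m crank '[{"x":0.36,"y":-0.91,"z":0,"rx":0,"ry":0,"rz":0,"grip":0},{"x":0.36,"y":-0.91,"z":0,"rx":0,"ry":0,"rz":0,"grip":0},{"x":0.36,"y":-0.91,"z":0,"rx":0,"ry":0,"rz":0,"grip":0},{"x":0.36,"y":-0.91,"z":0,"rx":0,"ry":0,"rz":0,"grip":0},{"x":0.36,"y":-0.91,"z":0,"rx":0,"ry":0,"rz":0,"grip":0}]'>/dev/null
python3 -m crank '[{"x":0.36,"y":-0.92,"z":0,"rx":0,"ry":0,"rz":0,"grip":0},{"x":0.36,"y":-0.93,"z":0,"rx":0,"ry":0,"rz":0,"grip":0},{"x":0,"y":0,"z":0,"rx":0,"ry":0,"rz":0,"grip":0},{"x":0,"y":0,"z":0,"rx":0,"ry":0,"rz":0,"grip":0},{"x":0,"y":0,"z":0,"rx":0,"ry":0,"rz":0,"grip":0}]'
python3 -m crank '[{"x":0,"y":0,"z":1,"rx":0,"ry":0,"rz":0,"grip":0},{"x":0,"y":0,"z":1,"rx":0,"ry":0,"rz":0,"grip":0},{"x":0,"y":0,"z":1,"rx":0,"ry":0,"rz":0,"grip":0},{"x":0,"y":0,"z":1,"rx":0,"ry":0,"rz":0,"grip":0},{"x":0,"y":0,"z":0.3,"rx":0,"ry":0,"rz":0,"grip":0}]'
python3 to.py w .58 .399 .052
```

```text
time: 54.55
position: [0.5817, 0.3986, 0.1944]
orientation: [2.997, 0.939, -0.002]
contact_force: [-0.5, -1.2, -0.7]
finger_gap: 0.739
finger_force: 44.2
time: 55.18
position: [0.5806, 0.3981, 0.0636]
orientation: [2.997, 0.939, -0.006]
contact_force: [-0.0, -0.8, -1.3]
finger_gap: 0.739
finger_force: 44.2
pos [0.5806 0.3981 0.0636] units xyz [ 0.   -0.04  0.39] turn units [-0.    0.03 -0.02] F [-0.05 -0.78 -1.25] gap 0.739 ff 44.2 t 55.175
```

```bash
python3 -m crank '[{"x":0,"y":0,"z":0.2,"rx":0,"ry":0,"rz":0,"grip":0},{"x":0,"y":0,"z":0.12,"rx":0,"ry":0,"rz":0,"grip":0},{"x":0,"y":0,"z":0,"rx":0,"ry":0,"rz":0,"grip":0}]' | grep contact
python3 -m crank '[{"x":0,"y":0,"z":0,"rx":0,"ry":0,"rz":0,"grip":0.9},{"x":0,"y":0,"z":0,"rx":0,"ry":0,"rz":0,"grip":0.9},{"x":0,"y":0,"z":0,"rx":0,"ry":0,"rz":0,"grip":0.9},{"x":0,"y":0,"z":-0.5,"rx":0,"ry":0,"rz":0,"grip":0.9},{"x":0,"y":0,"z":-1,"rx":0,"ry":0,"rz":0,"grip":0.9}]' | grep contact
python3 -m crank '[{"x":0,"y":0,"z":-1,"rx":0,"ry":0,"rz":0,"grip":0.9},{"x":0,"y":0,"z":-1,"rx":0,"ry":0,"rz":0,"grip":0.4},{"x":0,"y":0,"z":-1,"rx":0,"ry":0,"rz":0,"grip":0.4},{"x":0,"y":0,"z":0,"rx":0,"ry":0,"rz":0,"grip":0.4}]'
python3 tins.py; cp pics/t_last.png pics/t3.png; python3 to.py c -.233 0 .2
```

```text
contact_force: [0.5, -0.3, 0.0]
contact_force: [0.4, 0.1, 0.2]
time: 56.68
position: [0.5835, 0.4008, 0.197]
orientation: [-2.996, -0.94, -0.013]
contact_force: [0.3, 0.2, 0.1]
finger_gap: 0.398
finger_force: 0.0
front pts x [-0.24  -0.194 -0.182]
pos [0.5816 0.3997 0.1919] units xyz [-11.25  12.48  -0.27] turn units [ 0.   -0.   -0.01] F [-0.42  0.15 -0.52] gap 0.398 ff 0.0 t 56.775
```

View pics/t3.png

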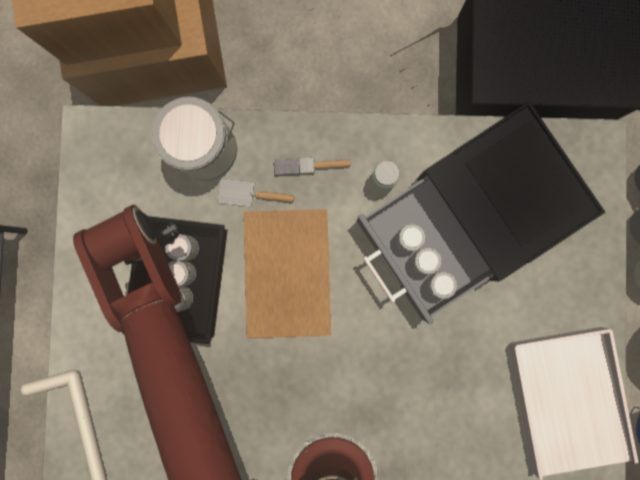

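```bash
python3 -m crank '[{"x":-0.87,"y":0.96,"z":-0.3,"rx":0,"ry":0,"rz":0,"grip":0.4},{"x":-0.87,"y":0.96,"z":0,"rx":0,"ry":0,"rz":0,"grip":0.4},{"x":-0.87,"y":0.96,"z":0,"rx":0,"ry":0,"rz":0,"grip":0.4},{"x":-0.87,"y":0.96,"z":0,"rx":0,"ry":0,"rz":0,"grip":0.4},{"x":-0.87,"y":0.96,"z":0,"rx":0,"ry":0,"rz":0,"grip":0.4}]'>/dev/null
python3 -m crank '[{"x":-0.87,"y":0.96,"z":0,"rx":0,"ry":0,"rz":0,"grip":0.4},{"x":-0.87,"y":0.96,"z":0,"rx":0,"ry":0,"rz":0,"grip":0.4},{"x":-0.87,"y":0.96,"z":0,"rx":0,"ry":0,"rz":0,"grip":0.4},{"x":-0.87,"y":0.96,"z":0,"rx":0,"ry":0,"rz":0,"grip":0.4},{"x":-0.87,"y":0.96,"z":0,"rx":0,"ry":0,"rz":0,"grip":0.4}]'>/dev/null
python3 -m crank '[{"x":-0.87,"y":0.96,"z":0,"rx":0,"ry":0,"rz":0,"grip":0.4},{"x":-0.87,"y":0.96,"z":0,"rx":0,"ry":0,"rz":0,"grip":0.4},{"x":-0.8,"y":0.96,"z":0,"rx":0,"ry":0,"rz":0,"grip":0.4},{"x":0,"y":0,"z":0,"rx":0,"ry":0,"rz":0,"grip":0.4},{"x":0,"y":0,"z":0,"rx":0,"ry":0,"rz":0,"grip":0.4}]'>/dev/null
python3 to.py c -.233 0 .089
python3 - <<'E'
from h import *
im,d=optics.capture('wrist')
P=cabf(pts('wrist',d,d>0));H=P[(P[:,2]>.1)&(P[:,2]<.125)&(P[:,0]>-.26)&(P[:,0]<-.205)&(abs(P[:,1])<.045)]
print(len(H),np.percentile(H,[5,50,95],axis=0).round(4).tolist())
E
```

```text
pos [ 0.5181 -0.0997  0.1992] units xyz [0.   0.04 3.67] turn units [-0.02  0.01 -0.01] F [-0.35  0.95  0.17] gap 0.405 ff 0.0 t 58.65
1595 [[-0.2408, -0.0397, 0.1131], [-0.2363, 0.004, 0.115], [-0.2318, 0.041, 0.1162]]
```

```bash
python3 -m crank '[{"x":0,"y":0,"z":0.9,"rx":0,"ry":0,"rz":0,"grip":0.4},{"x":0,"y":0,"z":0.9,"rx":0,"ry":0,"rz":0,"grip":0.4},{"x":0,"y":0,"z":0.9,"rx":0,"ry":0,"rz":0,"grip":0.4},{"x":0,"y":0,"z":0.6,"rx":0,"ry":0,"rz":0,"grip":0.4},{"x":0,"y":0,"z":0.4,"rx":0,"ry":0,"rz":0,"grip":0.4}]' 40
python3 -m crank '[{"x":0,"y":0,"z":0,"rx":0,"ry":0,"rz":0,"grip":0},{"x":0,"y":0,"z":0,"rx":0,"ry":0,"rz":0,"grip":0},{"x":0,"y":0,"z":0,"rx":0,"ry":0,"rz":0,"grip":0},{"x":0,"y":0,"z":0,"rx":0,"ry":0,"rz":0,"grip":0},{"x":0,"y":0,"z":0,"rx":0,"ry":0,"rz":0,"grip":0}]'
python3 to.py c -.056 0 .089
```

```text
time: 59.32
position: [0.5186, -0.0995, 0.0887]
orientation: [-2.996, -0.942, 0.001]
contact_force: [0.0, -0.3, 0.3]
finger_gap: 0.403
finger_force: 0.0
time: 59.95
position: [0.5187, -0.1, 0.0896]
orientation: [-2.997, -0.941, 0.0]
contact_force: [-0.1, 2.4, -5.4]
finger_gap: 0.107
finger_force: 41.1
pos [ 0.5187 -0.1     0.0896] units xyz [-0.    5.91  0.02] turn units [-0.   -0.   -0.01] F [-0.1   2.41 -5.43] gap 0.107 ff 41.1 t 59.95
```

```bash
python3 -m crank '[{"x":0,"y":0.15,"z":0,"rx":0,"ry":0,"rz":0,"grip":0},{"x":0,"y":0.3,"z":0,"rx":0,"ry":0,"rz":0,"grip":0},{"x":0,"y":0.4,"z":0,"rx":0,"ry":0,"rz":0,"grip":0},{"x":0,"y":0.4,"z":0,"rx":0,"ry":0,"rz":0,"grip":0},{"x":0,"y":0.4,"z":0,"rx":0,"ry":0,"rz":0,"grip":0}]'|grep -E "contact|gap"
python3 -m crank '[{"x":0,"y":0.4,"z":0,"rx":0,"ry":0,"rz":0,"grip":0},{"x":0,"y":0.4,"z":0,"rx":0,"ry":0,"rz":0,"grip":0},{"x":0,"y":0.4,"z":0,"rx":0,"ry":0,"rz":0,"grip":0},{"x":0,"y":0.4,"z":0,"rx":0,"ry":0,"rz":0,"grip":0},{"x":0,"y":0.4,"z":0,"rx":0,"ry":0,"rz":0,"grip":0}]'|grep -E "contact|gap"
python3 -m crank '[{"x":0,"y":0.4,"z":0,"rx":0,"ry":0,"rz":0,"grip":0},{"x":0,"y":0.4,"z":0,"rx":0,"ry":0,"rz":0,"grip":0},{"x":0,"y":0.4,"z":0,"rx":0,"ry":0,"rz":0,"grip":0},{"x":0,"y":0.3,"z":0,"rx":0,"ry":0,"rz":0,"grip":0},{"x":0,"y":0.2,"z":0,"rx":0,"ry":0,"rz":0,"grip":0}]'
python3 to.py c -.056 0 .089
```

```text
contact_force: [0.4, 3.3, -4.3]
finger_gap: 0.107
contact_force: [2.6, 4.7, -6.6]
finger_gap: 0.107
time: 61.82
position: [0.6113, -0.2324, 0.0896]
orientation: [-2.997, -0.941, -0.001]
contact_force: [2.7, 4.1, -6.5]
finger_gap: 0.107
finger_force: 41.0
pos [ 0.6113 -0.2324  0.0896] units xyz [-0.01  0.52  0.02] turn units [ 0.   -0.01 -0.01] F [ 2.66  4.08 -6.52] gap 0.107 ff 41.0 t 61.825
```

```bash
python3 -m crank '[{"x":0,"y":0.12,"z":0,"rx":0,"ry":0,"rz":0,"grip":0},{"x":0,"y":0.12,"z":0,"rx":0,"ry":0,"rz":0,"grip":0},{"x":0,"y":0.12,"z":0,"rx":0,"ry":0,"rz":0,"grip":0}]'|grep contact
python3 -m crank '[{"x":0,"y":0.1,"z":0,"rx":0,"ry":0,"rz":0,"grip":0},{"x":0,"y":0,"z":0,"rx":0,"ry":0,"rz":0,"grip":0}]'|grep contact
python3 to.py c -.056 0 .089
```

```text
contact_force: [3.2, 3.9, -6.4]
contact_force: [4.2, 2.6, -6.8]
pos [ 0.6193 -0.2439  0.0896] units xyz [-0.02  0.06  0.02] turn units [ 0.01 -0.01 -0.01] F [ 4.16  2.58 -6.78] gap 0.106 ff 40.8 t 62.45
```

```bash
python3 -m crank '[{"x":0,"y":0.08,"z":0,"rx":0,"ry":0,"rz":0,"grip":0},{"x":0,"y":0,"z":0,"rx":0,"ry":0,"rz":0,"grip":0}]'|grep -E "contact|posi"
python3 -m crank '[{"x":0,"y":0.07,"z":0,"rx":0,"ry":0,"rz":0,"grip":0},{"x":0,"y":0,"z":0,"rx":0,"ry":0,"rz":0,"grip":0}]'|grep -E "contact|posi"
python3 -m crank '[{"x":0,"y":0.07,"z":0,"rx":0,"ry":0,"rz":0,"grip":0},{"x":0,"y":0,"z":0,"rx":0,"ry":0,"rz":0,"grip":0}]'|grep -E "contact|posi"
```

```text
position: [0.6203, -0.2453, 0.0897]
contact_force: [3.4, 3.5, -4.8]
position: [0.6203, -0.2453, 0.0896]
contact_force: [-2.9, 10.7, -1.3]
position: [0.6202, -0.2452, 0.0896]
contact_force: [-8.3, 15.5, 3.0]
```

```bash
python3 -m crank '[{"x":0,"y":0,"z":0,"rx":0,"ry":0,"rz":0,"grip":0.4},{"x":0,"y":0,"z":0,"rx":0,"ry":0,"rz":0,"grip":0.4},{"x":0,"y":-0.1,"z":0,"rx":0,"ry":0,"rz":0,"grip":0.4},{"x":0,"y":0,"z":-0.5,"rx":0,"ry":0,"rz":0,"grip":0.4},{"x":0,"y":0,"z":-1,"rx":0,"ry":0,"rz":0,"grip":0.4}]'
python3 -m crank '[{"x":0,"y":0,"z":-1,"rx":0,"ry":0,"rz":0,"grip":0.4},{"x":0,"y":0,"z":-1,"rx":0,"ry":0,"rz":0,"grip":0.4},{"x":0,"y":-1,"z":-1,"rx":0,"ry":0,"rz":0,"grip":0.4},{"x":0,"y":-1,"z":0,"rx":0,"ry":0,"rz":0,"grip":0.4},{"x":0,"y":-1,"z":0,"rx":0,"ry":0,"rz":0,"grip":0.4}]'
python3 -m crank '[{"x":0,"y":-1,"z":0,"rx":0,"ry":0,"rz":0,"grip":0.4},{"x":0,"y":-1,"z":0,"rx":0,"ry":0,"rz":0,"grip":0.4},{"x":0,"y":0,"z":0,"rx":0,"ry":0,"rz":0,"grip":0.4},{"x":0,"y":0,"z":0,"rx":0,"ry":0,"rz":0,"grip":0.4}]'|grep posi
python3 - <<'E'
from h import *
im,d=optics.capture('top');cv2.imwrite('pics/t4.png',im[:,:,::-1]);Q=cabf(pts('top',d,d>0))
H=Q[(Q[:,2]>.1)&(Q[:,2]<.122)&(Q[:,0]>-.12)&(Q[:,0]<-.035)&(abs(Q[:,1])<.045)];print('handle',len(H),np.median(H[:,0]))
E
```

```text
time: 63.82
position: [0.6196, -0.2461, 0.1345]
orientation: [-2.996, -0.94, 0.003]
contact_force: [0.7, 0.5, 0.2]
finger_gap: 0.402
finger_force: 0.0
time: 64.45
position: [0.5691, -0.1722, 0.2271]
orientation: [2.995, 0.94, 0.004]
contact_force: [-0.2, 0.6, -0.6]
finger_gap: 0.402
finger_force: 0.0
position: [0.5353, -0.1237, 0.2258]
handle 175 -0.0570170802743154
```

View pics/t4.png

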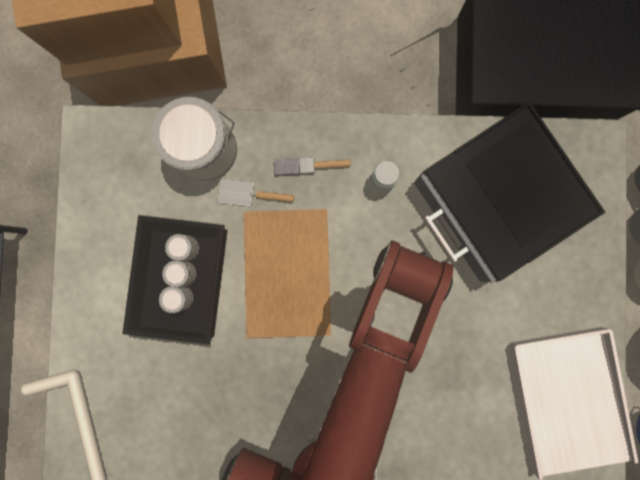

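```bash
python3 -c "
from workcell import ctrl
print(ctrl.sign_off())"
```

```text
the job is handed in; nothing more can be done
None
```

The job is handed in: the three full tins stand in the drawer, which I pushed slowly home until I felt it stop; the three empty ones are in the tote, and the brush, putty knife and jar were not touched.

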